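# Load network units into the sloped staging tray

### The job

Put the two loose network units away in the sloped tray of the staging rack: the wide one in the free wide lane, the narrow one in the narrow lane. Slide each one down under the wire shelf until its plain end rests flush against the back stop, lying flat with its sockets facing up the slope, and let go of it. Leave everything else on the table where it is.

Things in the scene. Friction and masses are not known exactly. Their poses are not given: they have to be found in the camera images.
- wide_unit: loose box-shaped network unit, dark steel, 120 mm long (own x), 58 mm wide (own y), 40 mm high, about 0.32 kg; origin at the centre of its underside, z up. Its socket end (three brass sockets) is at -x, roughly facing the robot at the start; the +x end is plain. Starts flat on the table, right of the rack. It does not slide down the tray by itself; it must be pushed (1 to 3 N).
- narrow_unit: loose box-shaped network unit, dark steel, 120 mm long (own x), 40 mm wide (own y), 40 mm high, about 0.24 kg; origin at the centre of its underside, z up. Its socket end (two brass sockets) is at -x, roughly facing the robot at the start; the +x end is plain. Starts flat on the table, right of the rack. It does not slide down the tray by itself; it must be pushed (1 to 3 N).
- wide_sockets (a point): middle of the wide unit's socket end: at (-60, 0, 20) mm in the unit's frame
- narrow_sockets (a point): middle of the narrow unit's socket end: at (-60, 0, 20) mm in the unit's frame
- tray: fixed grey three-lane tray of the rack, 268 mm wide, sloping 13 deg down away from the robot. Origin: on the lane floor at the foot of the back stop, mid-width; x points down the slope, y left across the lanes, z square to the floor (0 = floor). Floor and lanes run from x = -250 mm (upper end, open) to x = 0 (back stop, 28 mm high). Ribs between lanes 30 mm wide, outer edges 11 mm; both 12 mm high.
- rack: fixed aluminium rack carrying tray and wire shelf; origin on the table under its centre, x away from the robot, y left. Back stop foot at (120, 0, 25) mm. Shelf posts, 10 mm square, at y = -134 and 134, x = 60 and 132 mm. On the shelf over the left lane stands a fixed router with two aerials, top 306 mm above the table. The left (+y) lane, tray y = 89 mm, is already filled by a fixed wide unit.
- shelf_edge (a point): middle of the front edge of the level wire shelf over the lower half of all lanes: rack x = -16 to 141 mm, y = -138 to 138 mm, wires 186 to 194 mm above the table. The edge overhangs the socket end of a unit at home by 19 mm, some 133 mm above the lane floor: an upright gripper cannot follow a unit home, one with fingers pointing 30 to 45 deg forward can.
- wide_stop (a point): foot of the back stop on the centre line of the free wide lane: tray (0, -9, 0) mm; the lane is 68 mm wide between ribs. The wide unit at home has its origin at tray x = -60 mm, its socket end at -120 mm.
- narrow_stop (a point): foot of the back stop on the centre line of the narrow lane (rightmost): tray (0, -98, 0) mm; the lane is 50 mm wide between ribs. The narrow unit at home has its origin at tray x = -60 mm, its socket end at -120 mm.
- adapter: loose black power-adapter block, 85 x 45 x 30 mm, lying on the table between the robot and the units; origin under its centre
- aerial: loose black stick aerial with a brass foot, about 180 mm long, 12 mm high, lying beyond the units; origin under its centre
- mug: loose white mug, 80 mm wide, 95 mm tall, handle at its +y; origin under its centre
- jar: loose pale jar with white lid, 64 mm wide, 85 mm tall; origin under its centre
- driver: loose black screwdriver lying left of the rack along its own x, about 200 mm long; origin under its middle
Not all that is in view belongs to the job. What is shaped like the narrow_unit but purple, red or turquoise is not meant.

How it is judged:
By the outcome, as a careful person would: the job done as asked, in the order asked, and still so for the second after the job is handed in, with the robot touching nothing.
It also fails if it takes over 72 s, if anything falls off the work surface, if the arm or the gripper's body presses on something with over 40 N, if the wrist force passes 120 N, or if a joint passes its speed limit or range.

### The arm

A 7-joint arm with a two-finger parallel gripper is mounted at the origin on the work surface. World frame = base frame: x ahead of the robot, y to its left, z up, the work surface at z = 0. Lengths are in m, angles in rad, forces in N, time in s.
With the tool pointing down it reaches from about 0.4 to 0.85 m from the base axis. Payload 4.5 kg.
Tool frame: the origin (TCP) lies on the centre line of the jaws, within the pads' length; the fingertips stand 14 mm ahead of it and the grasp point (between the pads) lies 5 mm behind it (nose_length is the distance from the TCP to the fingertips, in m); x points along the fingers, y is the direction in which the jaws open and shut, and the axes are right-handed (so a half turn about x gives the same grasp; the last joint's range is limited). The gripper opens to 88 mm and grips with 3 to 60 N. Pads are 18 mm wide; open, the fingers measure 123 mm over their backs; the gripper's body (75 mm by 187 mm) begins 45 mm behind the grasp point.
Start: joints at [1.136, 0.689, -0.195, 1.565, 0.157, 0.902, -0.215], TCP at [0.282, -0.558, 0.253] pointing down, gripper open.
Joint ranges: [-3.01, 3.01], [-0.46, 2.08], [-1.47, 1.51], [0.13, 2.56], [-1, 4.14], [0.04, 2.09], [-2.66, 2.66]. Speed limits (rad/s): [2.57, 2.57, 3.14, 3.14, 3.14, 3.14, 3.14].

### API

Orientations are given as a unit quaternion [x, y, z, w].
In Python, from plant import get_state, snapshot, camera_params, finish_job, boxes_of, silhouettes, spot_point, nose_length gives the robot as it stands.
- The arm moves only by the tool apply_moves, never from a script. Its arguments are lists of equal length, an entry for each row: "delta_pos": the shift along the tool's x, y, z in cm, a list of three; "yaw": the turn about the tool's x in rad; "gripper": the opening in per cent of the stroke, from 0 (shut) to 100 (fully open). A call has 1 to 10 rows; each row is the pose to reach, as a shift and turn from the pose measured when the call began, along the tool's axes at that moment; what a row does not reach only later rows make up. A row lasts 1/12 s, in which the tool goes at most 41.7 mm and 7.16 degrees, less where a joint would pass 70% of its speed; a pose out of reach is approached as far as the arm can. A call with a gripper value outside its range is refused whole. The fingers move at their own pace and stop on an object; "force" is the grip in N (left out, the last holds). Time passes only in rows, so rows that repeat a pose let the fingers close. It gives the time, the measured TCP pose, the force and the opening at its end, in the units of the state.
- get_state(): the state, without advancing time (a new reading comes with each control period).
- snapshot(name): name is "scene" or "top" or "wrist"; returns the picture (420x560x3 uint8, red, green, blue); there is no depth.
- camera_params(name): a dict with "fovy" (degrees; the focal length in pixels is half the picture's height over the tangent of half this angle, whatever the lens; pixels are square), "cx", "cy" (the principal point, pixels), "position" and "orientation" of the camera in the world. Camera axes: x right, y down, z forward; pixel columns grow to the right and rows downward; lengths in m; the calibration is good to about 2 mm. A picture is of the moment at which its call begins: read the wrist's pose just before it. camera_params takes no time and is no camera call; for the wrist camera it gives the pose at the moment of the call.
- finish_job(): hands the job in, once; it reports no verdict.
Trained networks look in the newest picture that a camera, given by its name, has taken for a name from the list of things; names that differ only in an ending like _2 or _b are one class to them, and where a whole thing is asked for, a point or a joint stands for the part that bears it (a point fixed in the world has none). Each returns a list of dicts, best first, with "score" (0 to 1); they miss things now and then, are a little off and sometimes report something else, mostly with a low value. They report only what shows in the picture. A call takes as long as a camera call. They do not tell look-alikes from the thing itself.
- boxes_of(thing, camera): "bbox" ([left, top, width, height] in pixels, round what is visible of it).
- silhouettes(thing, camera): "mask" (420x560 bool, what is visible of it) and "bbox" ([left, top, width, height] in pixels, round what is visible of it).
- spot_point(thing, camera): "pixel" ([column, row] in pixels: a listed point, or the origin of a listed thing).
The state is a dict: "clock": time; "q": joint angles; "qd": joint speeds; "joint_torque": joint torques, N m; "tool_pos": TCP position; "eef_rot": TCP orientation; "contact_force": force on the tool from outside, world axes, zero at the start; "moment": the same for the moment, N m; "opening": opening from 0.0 (shut) to 1.0 (fully open).
Only numpy, scipy, OpenCV 4.12 (cv2) and the standard library are available. Lean on these libraries where they do the work, as an engineer would, in place of code of your own. Each camera call takes 0.05 s, during which the arm holds its last target.

## Working session

There is one attempt and no reset: what is moved stays moved. The work goes in short steps, Python scripts to look and compute and a tool call to move; the robot and the scene stay as the last step left them, time stands still between calls to the robot, and variables do not carry over. Pictures are saved under pics/ and viewed, and the job is handed in when it is done.

Besides the shell and the picture viewer there is one more tool, called after "Request:" as a command line: name --pt "numbers of a row" for each row, then --argument value for the rest. apply_moves: Moves the arm, as the interface text tells. Its arguments: {"type":"object","properties":{"delta_pos":{"type":"array"},"yaw":{"type":"array"},"gripper":{"type":"array"},"force":{"type":"number"}},"required":["delta_pos","yaw","gripper"]}

```bash
ls; mkdir -p pics; python3 - <<'E'
from plant import *
import cv2
s=get_state()
for k,v in s.items(): print(k,v)
print(nose_length() if callable(nose_length) else nose_length)
for n in ["scene","top","wrist"]:
    im=snapshot(n); cv2.imwrite(f"pics/a_{n}.png",im[:,:,::-1]); print(n,camera_params(n))
E
```

```text
pics
clock 0.0
q [ 1.13578746  0.69001097 -0.19453168  1.56634221  0.15731349  0.90250946
 -0.2151241 ]
qd [-1.09711050e-03  4.03139241e-04  9.70282107e-04  2.75791805e-04
  7.73968485e-05  1.99704034e-04 -7.36103057e-04]
joint_torque [-4.53425546e-04 -5.27560222e+01 -1.26690689e+00 -1.53427774e+01
 -5.26308117e-02  6.55766795e-03  1.84336059e-04]
tool_pos [ 0.2820751  -0.55703891  0.25189412]
eef_rot [-0.68756262 -0.16489564  0.68796213 -0.16363124]
contact_force [-0.31352062 -0.50993437 -0.16915035]
moment [ 0.021592   -0.02161339 -0.03499829]
opening 1.0011099407298298
0.014
scene {'fovy': 56.9865481111767, 'cx': 277.0717159241339, 'cy': 204.66181698002194, 'position': array([1.138732  , 0.62631069, 0.88615101]), 'orientation': array([ 0.32613856,  0.85728665, -0.37249587, -0.1412093 ])}
top {'fovy': 56.98668481754606, 'cx': 277.7177157119552, 'cy': 210.60286962220462, 'position': array([ 0.49138701, -0.00670463,  1.14455902]), 'orientation': array([ 0.71363242, -0.69830787,  0.04382893, -0.0342625 ])}
wrist {'fovy': 60.07204003586226, 'cx': 275.6715833494445, 'cy': 206.17052696651498, 'position': array([ 0.34019165, -0.5280528 ,  0.38343186]), 'orientation': array([ 0.84476769, -0.51928399, -0.06812521,  0.10986643])}
```

View pics/a_scene.png

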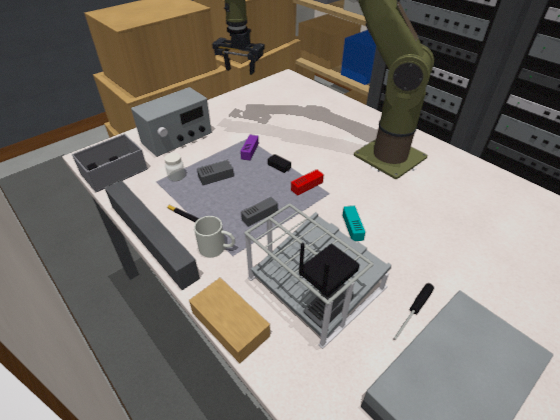

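View pics/a_top.png

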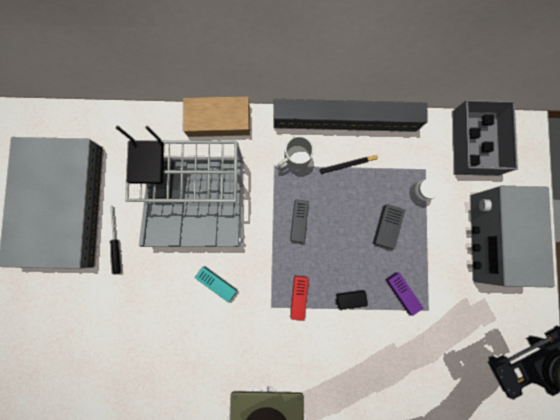

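View pics/a_wrist.png

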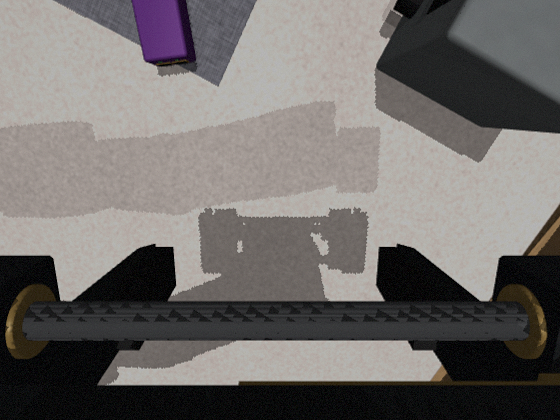

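```bash
cat > h.py <<'E'
import numpy as np, cv2
from plant import *
from scipy.spatial.transform import Rotation as R
class Cam:
    def __init__(s,n,p=None):
        p=p or camera_params(n); s.f=210/np.tan(np.radians(p['fovy'])/2); s.c=np.array([p['cx'],p['cy']]); s.p=np.array(p['position']); s.R=R.from_quat(p['orientation']).as_matrix()
    def proj(s,X):
        c=(np.atleast_2d(X)-s.p)@s.R; return c[:,:2]/c[:,2:]*s.f+s.c
    def ray(s,u):
        d=s.R@np.array([(u[0]-s.c[0])/s.f,(u[1]-s.c[1])/s.f,1]); return d/np.linalg.norm(d)
    def plane(s,u,z):
        d=s.ray(u); return s.p+d*(z-s.p[2])/d[2]
def tri(cams,us):
    A=0;b=0
    for c,u in zip(cams,us):
        d=c.ray(u);P=np.eye(3)-np.outer(d,d);A=A+P;b=b+P@c.p
    return np.linalg.solve(A,b)
def boxpts(x,y,yaw,L,W,H,z=0):
    c=np.array([[a,b,h] for a in(-L/2,L/2) for b in(-W/2,W/2) for h in(0,H)])
    r=R.from_euler('z',yaw).as_matrix(); return c@r.T+[x,y,z]
def save(im,name,scale=1,crop=None):
    if crop: x,y,w,h=crop; im=im[y:y+h,x:x+w]
    im=cv2.resize(im[:,:,::-1],None,fx=scale,fy=scale,interpolation=cv2.INTER_CUBIC); cv2.imwrite('pics/'+name,im)
E
python3 - <<'E'
from h import *
np.set_printoptions(precision=4,suppress=True)
ims={n:snapshot(n) for n in("top","scene")}
import pickle
out={}
for n in ims:
    for t in ["wide_unit","narrow_unit"]:
        r=silhouettes(t,n); out[n,t]=r
        print(n,t,[(round(a['score'],2),a['bbox']) for a in r])
    for t in ["wide_sockets","narrow_sockets","rack","tray","shelf_edge","wide_stop","narrow_stop"]:
        r=spot_point(t,n); out[n,t]=r
        print(n,t,[(round(a['score'],2),np.round(a['pixel'],1)) for a in r][:6])
pickle.dump((ims,out),open('d.pkl','wb'))
save(ims['top'],'b1.png',4,(265,180,160,140)); save(ims['top'],'b2.png',4,(110,115,150,140)); save(ims['scene'],'b3.png',3.5,(185,120,220,160))
E
```

```text
top wide_unit [(0.94, [372.8, 203.0, 34.6, 46.6])]
top narrow_unit [(0.83, [290.0, 280.0, 15.5, 39.4]), (0.82, [290.1, 200.8, 17.5, 42.5]), (0.81, [386.4, 270.8, 37.3, 44.9]), (0.72, [197.0, 269.1, 39.0, 32.4])]
top wide_sockets [(0.95, array([384.1, 246.3])), (0.67, array([299.1, 239.5]))]
top narrow_sockets [(0.96, array([296.1, 314.4])), (0.95, array([414.5, 310. ])), (0.83, array([230. , 298.8])), (0.71, array([300.3, 240.7]))]
top rack [(0.87, array([197.5, 206.7]))]
top tray [(0.83, array([195.2, 162.7]))]
top shelf_edge [(0.98, array([180.3, 201.1])), (0.66, array([386.1, 228. ]))]
top wide_stop [(0.86, array([196.8, 162.3])), (0.5, array([180.7, 199.9]))]
top narrow_stop [(0.6, array([229.3, 163.5])), (0.42, array([344.5, 166.4]))]
scene wide_unit [(0.96, [200.1, 160.6, 32.7, 24.7])]
scene narrow_unit [(0.86, [241.2, 197.3, 39.5, 29.6]), (0.75, [290.6, 170.0, 33.5, 26.4]), (0.74, [237.0, 136.2, 18.2, 24.6]), (0.68, [343.2, 202.3, 22.0, 39.9])]
scene wide_sockets [(0.94, array([229.3, 167.1]))]
scene narrow_sockets [(0.98, array([276.1, 203. ])), (0.91, array([319.2, 175.3])), (0.88, array([347.4, 203.2])), (0.76, array([254.1, 140.2])), (0.21, array([289.5, 301.8]))]
scene rack []
scene tray [(0.66, array([289.3, 300. ])), (0.58, array([231. , 168.5]))]
scene shelf_edge [(0.69, array([412.6, 313.5])), (0.58, array([327.5, 229.3])), (0.51, array([262. , 280.2])), (0.4, array([261.5, 215.4]))]
scene wide_stop [(0.97, array([285.2, 299.4]))]
scene narrow_stop [(0.93, array([266.7, 280. ])), (0.55, array([279.2, 165.1])), (0.37, array([232.7, 166.4]))]
```

View pics/b1.png

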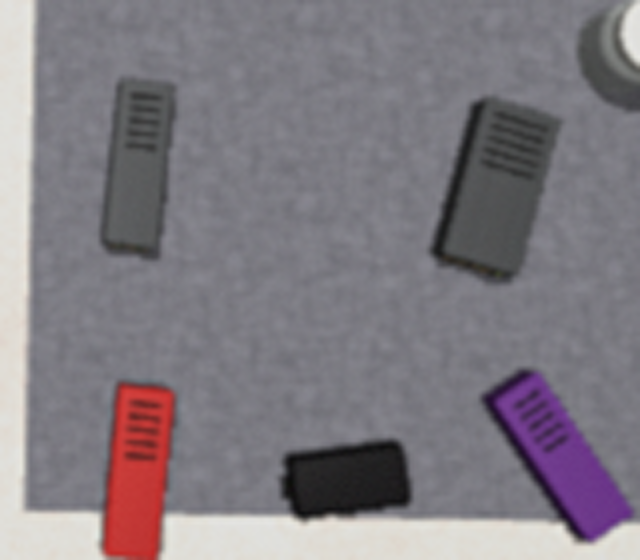

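View pics/b2.png

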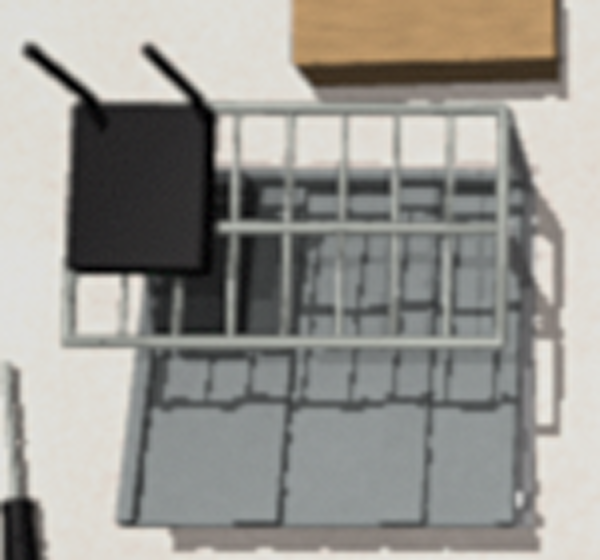

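View pics/b3.png

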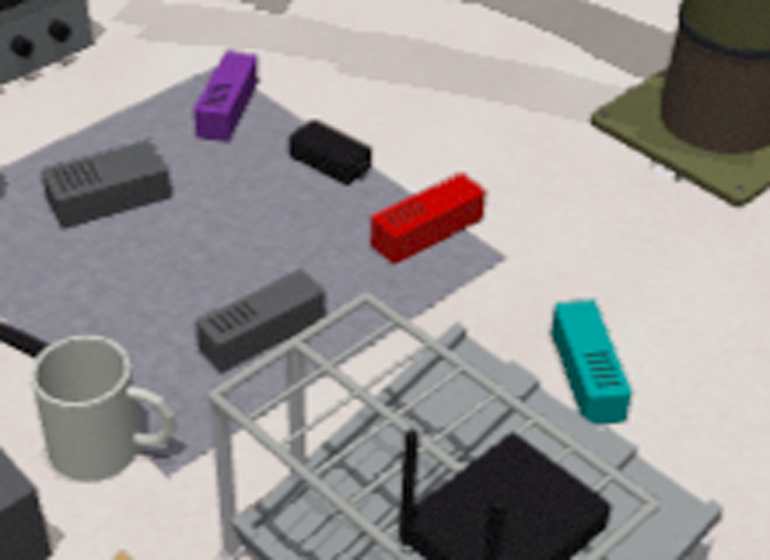

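```bash
cat > fit.py <<'E'
from h import *
import pickle
from scipy.optimize import minimize,least_squares
np.set_printoptions(precision=4,suppress=True)
ims,out=pickle.load(open('d.pkl','rb'))
cams={n:Cam(n) for n in ims}
S=4
def hullmask(c,pts):
    m=np.zeros((420*S,560*S),np.uint8)
    h=cv2.convexHull(((c.proj(pts)+.5)*S).astype(np.float32)).round().astype(np.int32)
    cv2.fillConvexPoly(m,h,1); return m
def fit(t,W,sel,x0):
    M={n:cv2.resize(np.asarray(out[n,t][sel[n]]['mask']).astype(np.uint8),None,fx=S,fy=S,interpolation=cv2.INTER_NEAREST) for n in sel}
    def cost(p):
        s=0
        for n in sel:
            h=hullmask(cams[n],boxpts(*p,.12,W,.04)); s+=1-(h&M[n]).sum()/(h|M[n]).sum()
        return s
    best=min((minimize(cost,x0+np.array(d),method='Nelder-Mead',options=dict(initial_simplex=x0+np.array(d)+np.array([[0,0,0],[.015,0,0],[0,.015,0],[0,0,.15]]))) for d in([0,0,0],[.005,-.005,.05],[-.005,.005,-.1])),key=lambda r:r.fun)
    print(t,sel,best.x,best.fun)
c=cams['top']
xw=c.plane((390,226),.02); xn=c.plane((299,221),.02); print(xw,xn)
for sel in ({'top':0,'scene':0},{'top':0},{'scene':0}): fit('wide_unit',.058,sel,np.array([xw[0],xw[1],-.2]))
for sel in ({'top':1,'scene':0},{'top':1},{'scene':0}): fit('narrow_unit',.04,sel,np.array([xn[0],xn[1],-.1]))
# rack
s,co=np.sin(np.radians(13)),np.cos(np.radians(13))
def tray2rack(p): x,y,z=p; return np.array([.12+x*co+z*s, y, .025-x*s+z*co])
obj=np.array([[-.016,.138,.19],[-.016,-.138,.19],[.141,-.138,.19],tray2rack([-.25,.134,.006]),tray2rack([-.25,-.134,.006])])
px=np.array([[126.5,200.8],[236.2,200.8],[236.2,142],[139.5,245.8],[240,245.8]])
def W(p,o): return o@R.from_euler('z',p[2]).as_matrix().T+[p[0],p[1],0]
r=least_squares(lambda p:(c.proj(W(p,obj))-px).ravel(),[.55,.17,0])
print('rack',r.x,r.fun.reshape(-1,2))
for nm,pt in [('wide_stop',[0,-.009,0]),('narrow_stop',[0,-.098,0]),('tray',[0,0,0])]:
    for n in cams: print(nm,n,cams[n].proj(W(r.x,tray2rack(pt))),out[n,nm][0]['pixel'])
E
python3 fit.py
```

```text
[ 0.5784 -0.3499  0.02  ] [ 0.5872 -0.0834  0.02  ]
wide_unit {'top': 0, 'scene': 0} [ 0.5771 -0.3442 -0.2798] 0.15444846385604416
wide_unit {'top': 0} [ 0.5777 -0.3437 -0.2824] 0.04011860099237563
wide_unit {'scene': 0} [ 0.5732 -0.3458 -0.2595] 0.09705715902659873
narrow_unit {'top': 1, 'scene': 0} [ 0.5867 -0.0812 -0.0898] 0.12583588868822637
narrow_unit {'top': 1} [ 0.5874 -0.0815 -0.0965] 0.05830875122910517
narrow_unit {'scene': 0} [ 0.5842 -0.0824 -0.0785] 0.061369147547099434
rack [0.63   0.2213 0.0248] [[-1.1243  1.1123]
 [ 0.8794  0.8961]
 [ 1.3531 -1.8283]
 [ 0.1248  0.0279]
 [-1.2975 -0.3323]]
wide_stop top [[198.5596 163.4204]] [196.8, 162.3]
wide_stop scene [[284.0414 298.7247]] [285.2, 299.4]
narrow_stop top [[228.8579 163.4068]] [229.3, 163.5]
narrow_stop scene [[261.3055 278.0938]] [266.7, 280.0]
tray top [[195.4917 163.4217]] [195.2, 162.7]
tray scene [[286.4614 300.9206]] [289.3, 300.0]
```

```bash
python3 - <<'E'
from h import *
import pickle
ims,out=pickle.load(open('d.pkl','rb'))
save(ims['scene'],'c1.png',5,(235,195,160,100)); save(ims['top'],'c2.png',5.5,(118,135,130,108))
E
```

```text
(no output)
```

View pics/c1.png

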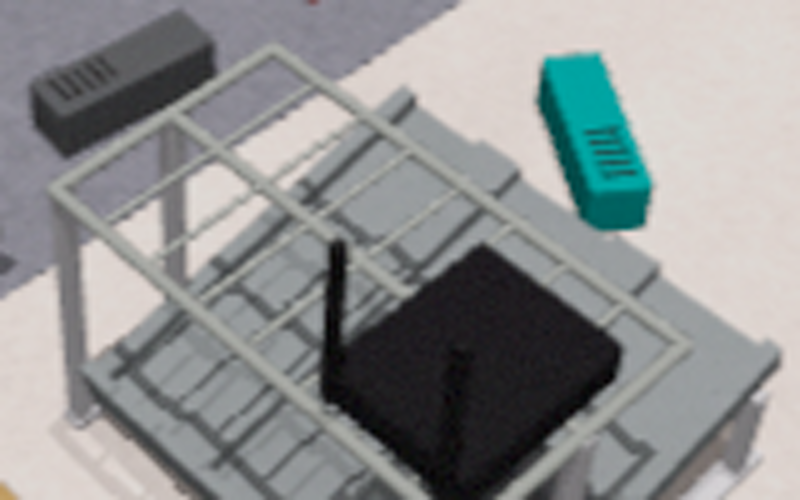

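View pics/c2.png

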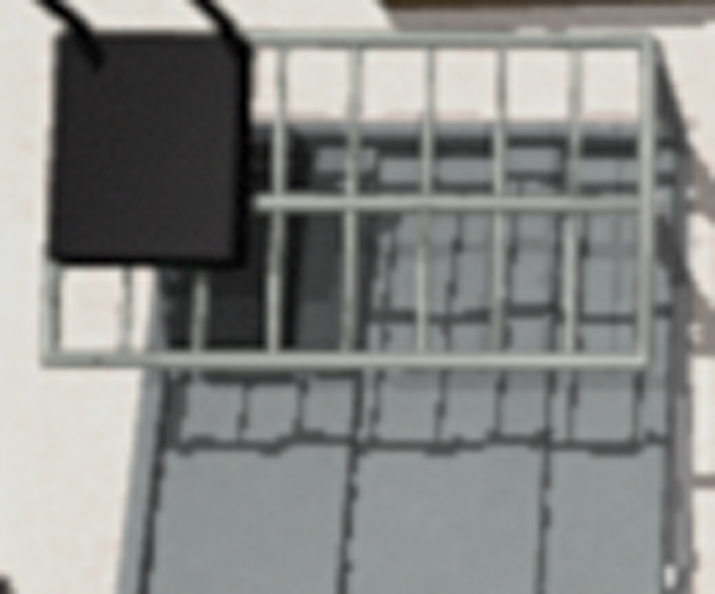

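```bash
cat > rack.py <<'E'
from h import *
import pickle
from scipy.optimize import least_squares
np.set_printoptions(precision=4,suppress=True)
ims,out=pickle.load(open('d.pkl','rb'))
cams={n:Cam(n) for n in ims}
s,co=np.sin(np.radians(13)),np.cos(np.radians(13))
def t2r(p): p=np.atleast_2d(p); return np.c_[.12+p[:,0]*co+p[:,2]*s, p[:,1], .025-p[:,0]*s+p[:,2]*co]
def W(p,o): return o@R.from_euler('z',p[2]).as_matrix().T+[p[0],p[1],0]
if __name__=='__main__':
    sh=[[-.012,.134,.192],[-.012,-.134,.192],[.137,-.134,.192]]
    oT=np.r_[sh,t2r([[-.25,.134,.006],[-.25,-.134,.006]])]
    pT=np.array([[126.5,200.5],[235.8,200.5],[236.2,142.3],[139.5,245.8],[240,245.8]])-.4
    oS=np.r_[np.array(sh)[[1,2,0]],t2r([[-.25,-.134,.012],[-.25,.134,.012],[-.25,-.043,.012],[-.25,.055,.012]])]
    pS=np.array([[290,205],[247,233],[372,263.6],[317,213.4],[390,265],[338.6,229.4],[366,249]])-.4
    f=lambda p,d=1:np.r_[(cams['top'].proj(W(p,oT))-pT).ravel(),(cams['scene'].proj(W(p,oS))-pS).ravel()]
    for r in [least_squares(f,[.55,.17,0],loss='soft_l1'),least_squares(lambda p:f(p)[:10],[.55,.17,0]),least_squares(lambda p:f(p)[10:],[.55,.17,0])]:
        print(r.x); print(f(r.x).reshape(-1,2).T)
    p=least_squares(f,[.55,.17,0],loss='soft_l1').x; np.save('rack.npy',p)
    for n,cr,sc in (('scene',(235,195,160,100),5),('top',(118,135,130,112),5.5)):
        x,y,w,h=cr; im=cv2.resize(ims[n][y:y+h,x:x+w,::-1],None,fx=sc,fy=sc,interpolation=cv2.INTER_CUBIC)
        def line(P,col):
            q=((cams[n].proj(W(p,np.array(P)))+.5-[x,y])*sc-.5).round().astype(int); cv2.line(im,tuple(map(int,q[0])),tuple(map(int,q[1])),col,1)
        for yy in (-.134,-.123,-.073,-.043,.025,.055,.123,.134):
            line(t2r([[-.25,yy,.012],[0,yy,.012]]),(0,0,255))
        line(t2r([[-.25,-.134,0],[-.25,.134,0]]),(0,255,0)); line(t2r([[0,-.134,0],[0,.134,0]]),(0,255,0)); line(t2r([[0,-.134,.028],[0,.134,.028]]),(255,255,0))
        for a,b in(((-.012,-.134),(-.012,.134)),((-.012,-.134),(.137,-.134)),((.137,-.134),(.137,.134))): line([[*a,.19],[*b,.19]],(255,0,0))
        cv2.imwrite(f'pics/ov_{n}.png',im)
E
python3 rack.py
```

```text
[0.6302 0.2233 0.0194]
[[-0.1677 -0.838  -0.4225 -0.457  -1.8877 -0.8496 -1.741  -0.4784 -1.9341
   1.1286  0.0436  0.5162]
 [-0.3053  0.0768 -0.2398  0.0579  0.2385 -0.5887 -0.3447  0.0716 -1.4904
   0.0212 -1.027  -1.1647]]
[0.63   0.2215 0.0235]
[[ 0.5801 -0.0816  0.0797  0.3929 -1.0319 -1.4323 -2.1721 -0.9397 -2.5841
   0.552  -0.5725 -0.0728]
 [ 0.0043 -0.0518 -0.3633  0.3428  0.1184 -0.8856 -0.5561 -0.5917 -1.8379
  -0.6635 -1.4713 -1.7324]]
[0.6306 0.225  0.0158]
[[-0.8669 -1.5483 -0.9119 -1.2401 -2.6791 -0.3626 -1.3944 -0.0837 -1.3831
   1.6271  0.5685  1.0215]
 [-0.6545  0.1073 -0.2103 -0.2641  0.2673 -0.269  -0.0897  0.731  -1.1321
   0.6895 -0.5795 -0.6038]]
```

```bash
sleep 1
```

```text
(no output)
```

View pics/ov_scene.png

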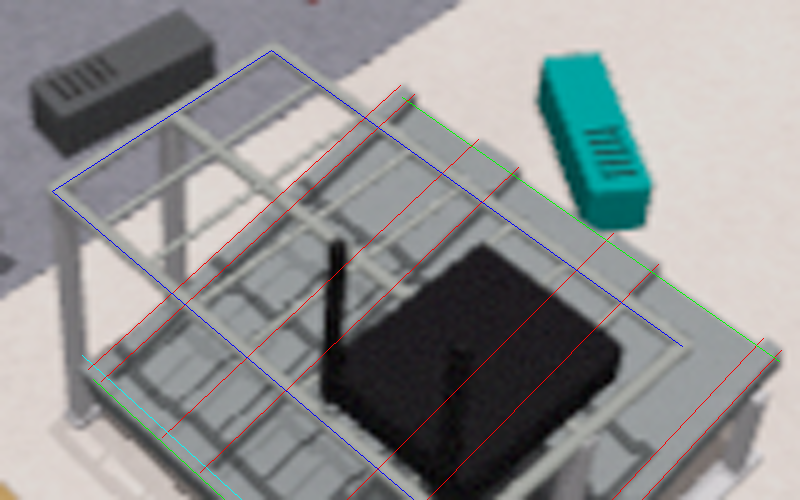

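View pics/ov_top.png

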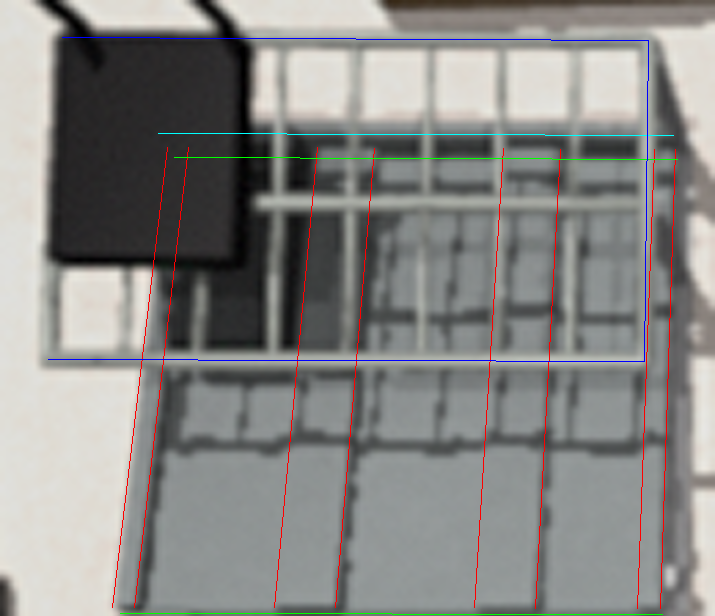

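```bash
cat >> h.py <<'E'
def tool():
    s=get_state(); return np.array(s['tool_pos']),R.from_quat(s['eef_rot']).as_matrix(),s
def plan(target,heading=None,verbose=1):
    """delta in cm along tool axes to reach world target; yaw so that the jaw axis is at world heading (mod pi)"""
    p,M,s=tool(); d=M.T@(np.array(target)-p)*100
    yaw=0
    if heading is not None:
        # find psi with jaw axis horizontal direction heading
        h=np.array([np.cos(heading),np.sin(heading),0]); h=h-M[:,0]*(h@M[:,0])
        yaw=np.arctan2(h@M[:,2],h@M[:,1]); yaw=(yaw+np.pi/2)%np.pi-np.pi/2
    print('delta',np.round(d,2),'yaw',round(float(yaw),3)); return d,yaw
def show():
    p,M,s=tool(); print('t',round(s['clock'],2),'tcp',np.round(p,4),'x',np.round(M[:,0],3),'y',np.round(M[:,1],3),'z',np.round(M[:,2],3),'F',np.round(s['contact_force'],1),'op',round(s['opening'],3)); print('q',np.round(s['q'],3))
E
python3 - <<'E'
from h import *
show()
# wide heading: jaw along unit y: yaw+pi/2
plan([.577,-.3437,.15],-.281+np.pi/2)
E
```

```text
t 1.15 tcp [ 0.2824 -0.5576  0.2527] x [ 0. -0. -1.] y [ 0.452 -0.892  0.   ] z [-0.892 -0.452 -0.   ] F [ 1.  -0.1 -0.4] op 0.998
q [ 1.136  0.689 -0.195  1.565  0.157  0.903 -0.215]
delta [ 10.28  -5.77 -35.94] yaw 0.75
```

Request:
apply_moves --pt "2 -1.5 -9" --pt "4 -2.5 -18" --pt "6 -4 -27" --pt "8 -5.2 -34" --pt "9 -5.8 -36" --pt "9 -5.8 -36" --pt "9 -5.8 -36" --pt "9 -5.8 -36" --pt "9 -5.8 -36" --pt "9 -5.8 -36" --yaw '[0.1,0.2,0.3,0.4,0.5,0.6,0.7,0.75,0.75,0.75]' --gripper '[100,100,100,100,100,100,100,100,100,100]'

```text
clock: 1.98
tool_pos: [0.5855, -0.3321, 0.1602]
eef_rot: [0.702, -0.091, -0.7, -0.098]
contact_force: [1.3, 1.9, -0.0]
opening: 1.0
```

```bash
python3 - <<'E'
from h import *
show()
p=camera_params('wrist'); im=snapshot('wrist'); c=Cam('wrist',p)
r=silhouettes('wide_unit','wrist'); print([(a['score'],a['bbox']) for a in r])
im=im[:,:,::-1].copy()
pts=c.proj(boxpts(.577,-.3437,-.281,.12,.058,.04))
for i,j in((1,3),(1,5),(3,7),(5,7)): cv2.line(im,tuple(map(int,pts[i].round())),tuple(map(int,pts[j].round())),(0,0,255),1)
cv2.imwrite('pics/w1.png',im)
E
```

```text
t 1.98 tcp [ 0.5855 -0.3321  0.1602] x [ 0.004  0.008 -1.   ] y [-0.265 -0.964 -0.009] z [-0.964  0.265 -0.002] F [ 1.3  1.9 -0. ] op 1.0
q [ 0.418  0.861  0.066  1.494 -0.084  0.789 -1.318]
[(0.68, [257.3, 127.0, 85.8, 160.1])]
```

View pics/w1.png

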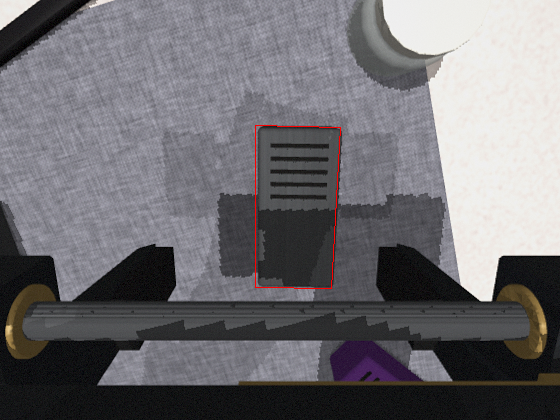

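```bash
python3 - <<'E'
from h import *
from rack import t2r,W
c=Cam('top'); rp=np.load('rack.npy')
j=c.plane((425,190),.05); print('jar',j)
d=R.from_euler('z',.281).as_matrix()@(j-[.577,-.3437,0]); print('jar in unit',d)
u=R.from_euler('z',-.281).as_matrix()
g=np.array([.577,-.3437,0])+u@[-.012,0,.031]; print('grip',g)
plan(g,-.281+np.pi/2)
for nm,t in [('wide',[-.185,-.009,0]),('narrow',[-.185,-.098,0]),('wide end',[-.12,-.009,.02])]: print(nm,W(rp,t2r(t)))
E
```

```text
jar [ 0.6822 -0.4431  0.05  ]
jar in unit [ 0.1287 -0.0664  0.05  ]
grip [ 0.5655 -0.3404  0.031 ]
delta [13.07  0.42  1.31] yaw 0.005
wide [[0.5701 0.2131 0.0666]]
narrow [[0.5719 0.1241 0.0666]]
wide end [[0.638  0.2144 0.0715]]
```

Request:
apply_moves --pt "2 0.4 1.3" --pt "5 0.4 1.3" --pt "8 0.4 1.3" --pt "10.5 0.4 1.3" --pt "12 0.4 1.3" --pt "12.9 0.4 1.3" --pt "12.9 0.4 1.3" --pt "12.9 0.4 1.3" --yaw '[0,0,0,0,0,0,0,0]' --gripper '[100,100,100,100,100,100,100,80]' --force 15

```text
clock: 2.75
tool_pos: [0.5658, -0.3412, 0.0335]
eef_rot: [0.701, -0.097, -0.7, -0.098]
contact_force: [-0.5, -0.1, 0.3]
opening: 0.949
```

```bash
python3 - <<'E'
from h import *
show(); plan([.5655,-.3404,.031],-.281+np.pi/2)
save(snapshot('wrist'),'w2.png')
E
```

```text
t 2.75 tcp [ 0.5658 -0.3412  0.0335] x [ 0.001  0.001 -1.   ] y [-0.273 -0.962 -0.001] z [-0.962  0.273 -0.   ] F [-0.5 -0.1  0.3] op 0.949
q [ 0.447  1.024  0.051  1.578 -0.087  0.542 -1.299]
delta [ 0.25 -0.07  0.05] yaw 0.004
```

View pics/w2.png

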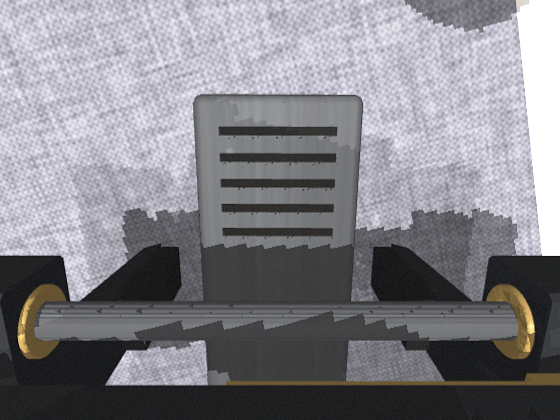

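The unit (columns 195–362) sits centred between the fingers (inner edges ≈ 180 and 372). Closing.

Request:
apply_moves --pt "0.25 0 0" --pt "0.25 0 0" --pt "0.25 0 0" --pt "0.25 0 0" --pt "0.25 0 0" --pt "0.25 0 0" --yaw '[0,0,0,0,0,0]' --gripper '[50,50,50,50,50,50]' --force 20

```text
clock: 3.3
tool_pos: [0.5668, -0.3416, 0.0326]
eef_rot: [0.701, -0.097, -0.699, -0.097]
contact_force: [-0.8, 1.4, 5.2]
opening: 0.66
```

```bash
python3 - <<'E'
from h import *
show()
E
```

```text
t 3.3 tcp [ 0.5668 -0.3416  0.0326] x [ 0.003 -0.001 -1.   ] y [-0.273 -0.962 -0.   ] z [-0.962  0.273 -0.003] F [-0.8  1.4  5.2] op 0.66
q [ 0.446  1.026  0.051  1.577 -0.087  0.538 -1.299]
```

Request:
apply_moves --pt "-2 0 0" --pt "-5 0 1" --pt "-9 0 3" --pt "-12 0 5" --pt "-12 -3 6" --pt "-12 -6 7" --pt "-12 -9 7" --yaw '[0,0,0,0,0,-0.05,-0.1]' --gripper '[50,50,50,50,50,50,50]'

```text
clock: 3.88
tool_pos: [0.5206, -0.2348, 0.1525]
eef_rot: [-0.704, 0.062, 0.705, 0.062]
contact_force: [-0.5, 0.1, -4.5]
opening: 0.654
```

```bash
python3 - <<'E'
from h import *
show(); plan([.50,.2125,.165],.0194+np.pi/2)
E
```

```text
t 3.88 tcp [ 0.5206 -0.2348  0.1525] x [-0.001  0.    -1.   ] y [-0.176 -0.984 -0.   ] z [-0.984  0.176  0.001] F [-0.5  0.1 -4.5] op 0.654
q [ 0.313  0.758  0.052  1.828 -0.067  0.558 -1.34 ]
delta [ -1.23 -43.67   9.88] yaw -0.196
```

Request:
apply_moves --pt "-1.2 -3.5 0.8" --pt "-1.2 -7 1.6" --pt "-1.2 -10.5 2.4" --pt "-1.2 -14 3.2" --pt "-1.2 -17.5 4" --pt "-1.2 -21 4.8" --pt "-1.2 -24.5 5.6" --pt "-1.2 -28 6.4" --pt "-1.2 -31.5 7.2" --pt "-1.2 -34 7.7" --yaw '[-0.02,-0.04,-0.06,-0.08,-0.1,-0.12,-0.14,-0.16,-0.18,-0.196]' --gripper '[50,50,50,50,50,50,50,50,50,50]'

```text
clock: 4.72
tool_pos: [0.5031, 0.1177, 0.1641]
eef_rot: [-0.706, -0.009, 0.708, -0.008]
contact_force: [0.7, 0.7, -3.6]
opening: 0.657
```

```bash
python3 - <<'E'
from h import *
show(); plan([.50,.2125,.155],.0194+np.pi/2)
E
```

```text
t 4.72 tcp [0.5031 0.1177 0.1641] x [-0.002  0.002 -1.   ] y [ 0.024 -1.    -0.002] z [-1.    -0.024  0.002] F [ 0.7  0.7 -3.6] op 0.657
q [-0.372  0.69   0.089  1.982 -0.129  0.477 -1.735]
delta [ 0.93 -9.49  0.08] yaw 0.005
```

Request:
apply_moves --pt "0.5 -3 0" --pt "0.9 -6 0" --pt "0.9 -8.5 0" --pt "0.9 -9.5 0" --pt "0.9 -9.5 0" --pt "0.9 -9.5 0" --yaw '[0.005,0.005,0.005,0.005,0.005,0.005]' --gripper '[50,50,50,50,50,50]'

```text
clock: 5.22
tool_pos: [0.5004, 0.2115, 0.155]
eef_rot: [-0.706, -0.007, 0.708, -0.007]
contact_force: [0.2, -0.2, -2.7]
opening: 0.661
```

```bash
python3 - <<'E'
from h import *
from rack import t2r,W
show(); plan([.5595,.2129,.155],.0194+np.pi/2)
p=camera_params('wrist'); im=snapshot('wrist'); c=Cam('wrist',p); rp=np.load('rack.npy')
im=im[:,:,::-1].copy()
def line(P,col):
    q=c.proj(W(rp,np.array(P))).round().astype(int); cv2.line(im,tuple(map(int,q[0])),tuple(map(int,q[1])),col,1)
for yy in (-.123,-.073,-.043,.025,.055):
    line(t2r([[-.25,yy,.012],[-.1,yy,.012]]),(0,0,255))
line(t2r([[-.25,-.134,0],[-.25,.134,0]]),(0,255,0))
line([[-.016,-.134,.19],[-.016,.134,.19]],(255,0,0))
cv2.imwrite('pics/w3.png',im)
E
```

```text
t 5.22 tcp [0.5004 0.2115 0.155 ] x [-0.003  0.    -1.   ] y [ 0.019 -1.    -0.   ] z [-1.    -0.019  0.003] F [ 0.2 -0.2 -2.7] op 0.661
q [-0.555  0.732  0.119  1.91  -0.166  0.512 -1.872]
delta [-0.02 -0.02 -5.91] yaw 0.0
```

View pics/w3.png

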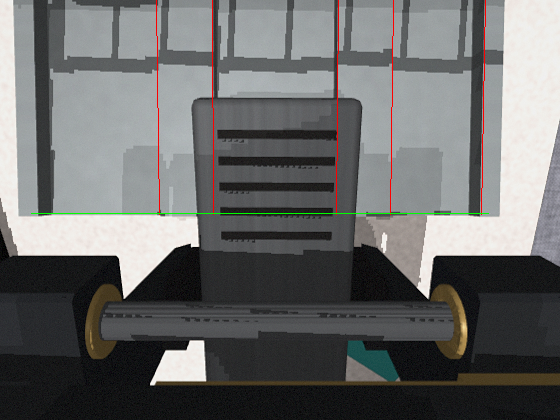

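Request:
apply_moves --pt "0 -0.1 -2" --pt "0 -0.1 -4" --pt "0 -0.1 -5.5" --pt "0.5 -0.1 -6" --pt "1.5 -0.1 -6" --pt "2.5 -0.1 -6" --pt "3 -0.1 -6" --pt "3.3 -0.1 -6" --pt "3.3 -0.1 -6" --yaw '[0,0,0,0,0,0,0,0,0]' --gripper '[50,50,50,50,50,50,50,50,50]'

```text
clock: 6.02
tool_pos: [0.559, 0.2121, 0.1207]
eef_rot: [-0.705, -0.006, 0.709, -0.007]
contact_force: [-0.4, 0.3, -3.1]
opening: 0.659
```

```bash
python3 - <<'E'
from h import *
show(); plan([.560,.213,.1127],.0194+np.pi/2)
save(snapshot('scene'),'s4.png',4,(225,190,180,120)); 
E
```

```text
t 6.02 tcp [0.559  0.2121 0.1207] x [-0.006 -0.001 -1.   ] y [ 0.018 -1.     0.001] z [-1.    -0.018  0.006] F [-0.4  0.3 -3.1] op 0.659
q [-0.502  0.838  0.113  1.759 -0.161  0.56  -1.843]
delta [ 0.8  -0.09 -0.11] yaw -0.002
```

View pics/s4.png

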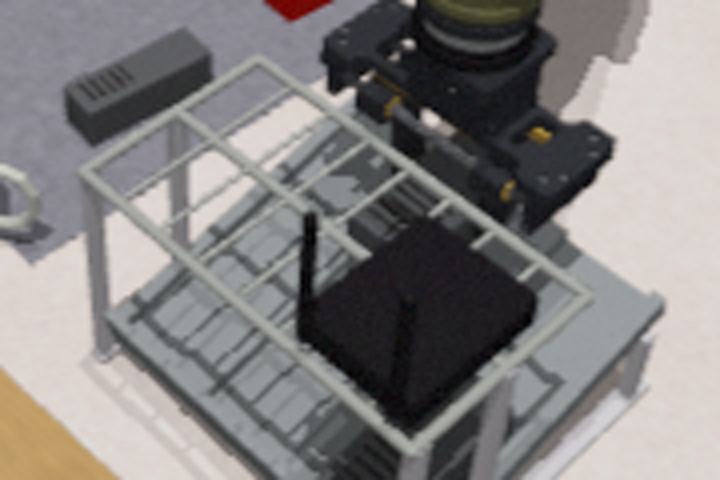

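Request:
apply_moves --pt "0.4 -0.1 0" --pt "0.8 -0.1 0" --pt "1.0 -0.1 0" --pt "1.2 -0.1 0" --pt "1.2 -0.1 0" --yaw '[0,0,0,0,0]' --gripper '[50,50,50,50,50]' --force 8

```text
clock: 6.48
tool_pos: [0.56, 0.2134, 0.1094]
eef_rot: [-0.706, -0.006, 0.708, -0.006]
contact_force: [1.5, -0.1, -1.9]
opening: 0.659
```

```bash
python3 - <<'E'
from h import *
show()
save(snapshot('wrist'),'w5.png')
E
```

```text
t 6.48 tcp [0.56   0.2134 0.1094] x [-0.004 -0.    -1.   ] y [ 0.018 -1.     0.   ] z [-1.    -0.018  0.004] F [ 1.5 -0.1 -1.9] op 0.659
q [-0.502  0.856  0.109  1.761 -0.163  0.537 -1.842]
```

View pics/w5.png

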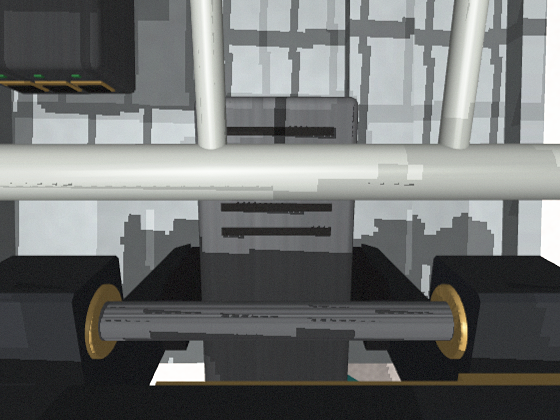

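Request:
apply_moves --pt "0.2 0 0" --pt "0.4 0 0" --pt "0.6 0 0" --pt "0.8 0 0" --pt "0.9 0 0" --pt "0.9 0 0" --yaw '[0,0,0,0,0,0]' --gripper '[50,50,50,50,50,50]' --force 5

```text
clock: 7.03
tool_pos: [0.56, 0.2132, 0.101]
eef_rot: [-0.706, -0.006, 0.708, -0.006]
contact_force: [-0.3, -0.1, 5.0]
opening: 0.66
```

```bash
python3 - <<'E'
from h import *
show()
save(snapshot('wrist'),'w6.png')
E
```

```text
t 7.03 tcp [0.56   0.2132 0.101 ] x [-0.004 -0.001 -1.   ] y [ 0.018 -1.     0.   ] z [-1.    -0.018  0.004] F [-0.3 -0.1  5. ] op 0.66
q [-0.5    0.869  0.106  1.765 -0.165  0.52  -1.841]
```

View pics/w6.png

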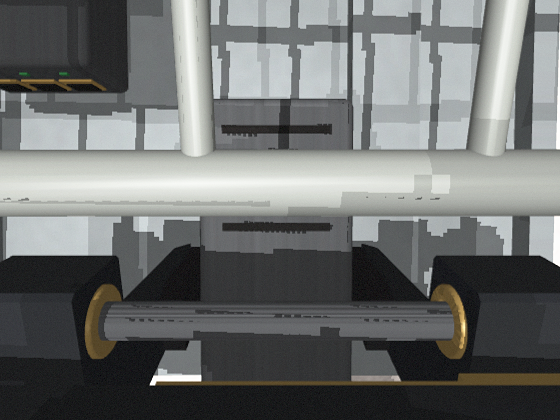

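Request:
apply_moves --pt "0 0 0" --pt "0 0 0" --pt "0 0 0" --pt "0 0 0" --pt "-1 0 0.2" --pt "-3 0 0.5" --pt "-5 0 0.7" --pt "-7 0 3" --pt "-8 0 6" --pt "-8 0 9" --yaw '[0,0,0,0,0,0,0,0,0,0]' --gripper '[85,85,85,85,85,85,85,85,85,85]'

```text
clock: 7.92
tool_pos: [0.4711, 0.212, 0.1841]
eef_rot: [0.708, 0.007, -0.707, 0.005]
contact_force: [-0.8, 0.7, -0.6]
opening: 0.851
```

```bash
python3 - <<'E'
from h import *
show()
save(snapshot('wrist'),'w7.png')
plan([.53,-.0816,.18],-.093+np.pi/2)
E
```

```text
t 7.92 tcp [0.4711 0.212  0.1841] x [ 0.001  0.002 -1.   ] y [ 0.017 -1.    -0.002] z [-1.    -0.016 -0.001] F [-0.8  0.7 -0.6] op 0.851
q [-0.593  0.658  0.132  1.971 -0.165  0.521 -1.899]
delta [ 0.22 29.41 -6.23] yaw 0.113
```

View pics/w7.png

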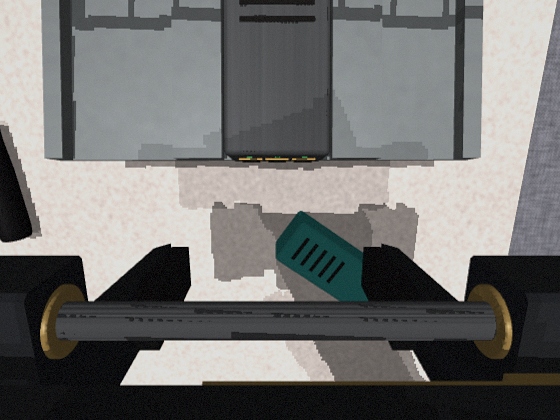

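Request:
apply_moves --pt "0 3 0" --pt "0 7 0" --pt "0 11 -1" --pt "0 15 -3" --pt "0 19 -4" --pt "0 23 -5" --pt "0 26 -6" --pt "0 28.5 -8" --pt "0 29 -9" --pt "0 29 -9" --yaw '[0,0.02,0.04,0.06,0.08,0.1,0.113,0.113,0.113,0.113]' --gripper '[85,85,85,85,85,85,85,85,85,85]'

```text
clock: 8.8
tool_pos: [0.5599, -0.0802, 0.1825]
eef_rot: [-0.703, 0.036, 0.709, 0.033]
contact_force: [0.3, 0.9, -0.5]
opening: 0.853
```

```bash
python3 - <<'E'
from h import *
show()
p=camera_params('wrist'); im=snapshot('wrist'); c=Cam('wrist',p)
im=im[:,:,::-1].copy()
pts=c.proj(boxpts(.587,-.0815,-.093,.12,.04,.04))
for i,j in((1,3),(1,5),(3,7),(5,7)): cv2.line(im,tuple(map(int,pts[i].round())),tuple(map(int,pts[j].round())),(0,0,255),1)
cv2.imwrite('pics/w8.png',im)
plan([.575,-.0803,.032],-.093+np.pi/2)
E
```

```text
t 8.8 tcp [ 0.5599 -0.0802  0.1825] x [-0.008 -0.003 -1.   ] y [-0.097 -0.995  0.004] z [-0.995  0.097  0.008] F [ 0.3  0.9 -0.5] op 0.853
q [ 0.004  0.71   0.093  1.818 -0.097  0.625 -1.514]
delta [14.99  0.06 -1.86] yaw -0.002
```

View pics/w8.png

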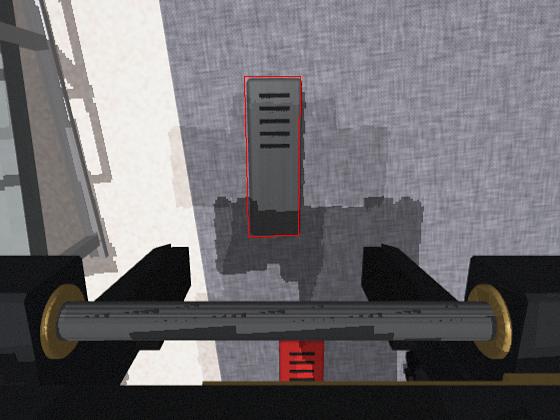

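Request:
apply_moves --pt "3 0 -1" --pt "6 0 -1.6" --pt "9 0 -1.8" --pt "12 0 -1.8" --pt "14 0.1 -1.8" --pt "14.9 0.1 -1.8" --pt "15.1 0.1 -1.8" --pt "15.1 0.1 -1.8" --yaw '[0,0,0,0,0,0,0,0]' --gripper '[85,85,85,85,85,85,85,70]' --force 20

```text
clock: 9.52
tool_pos: [0.574, -0.0796, 0.0312]
eef_rot: [-0.702, 0.034, 0.71, 0.032]
contact_force: [0.0, -0.6, 1.2]
opening: 0.799
```

```bash
python3 - <<'E'
from h import *
show()
save(snapshot('wrist'),'w9.png')
E
```

```text
t 9.52 tcp [ 0.574  -0.0796  0.0312] x [-0.012 -0.001 -1.   ] y [-0.093 -0.996  0.002] z [-0.996  0.093  0.011] F [ 0.  -0.6  1.2] op 0.799
q [ 0.028  0.968  0.051  1.829 -0.115  0.359 -1.499]
```

View pics/w9.png

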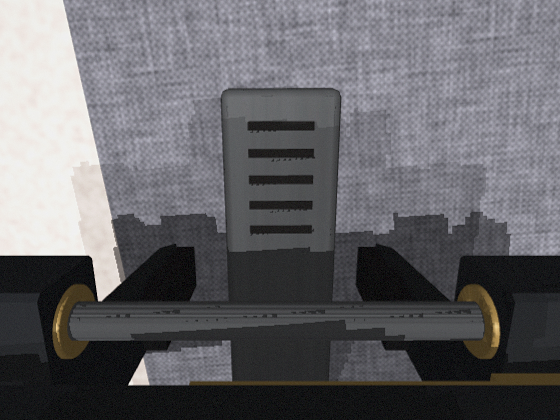

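The narrow unit (columns 221–341) is between the fingers (≈195 and 357), about centred. Closing, then lifting.

Request:
apply_moves --pt "0 0 0" --pt "0 0 0" --pt "0 0 0" --pt "0 0 0" --pt "0 0 0" --pt "0 0 0" --pt "-2 0 0" --pt "-5 0 2" --pt "-9 0 4" --pt "-12 0 6" --yaw '[0,0,0,0,0,0,0,0,0,0]' --gripper '[30,30,30,30,30,30,30,30,30,30]' --force 20

```text
clock: 10.4
tool_pos: [0.5154, -0.074, 0.1534]
eef_rot: [-0.703, 0.034, 0.71, 0.033]
contact_force: [0.8, 0.0, -2.1]
opening: 0.454
```

```bash
python3 - <<'E'
from h import *
show(); plan([.50,.1235,.158],.0194+np.pi/2)
E
```

```text
t 10.4 tcp [ 0.5154 -0.074   0.1534] x [-0.01  -0.001 -1.   ] y [-0.093 -0.996  0.002] z [-0.996  0.093  0.01 ] F [ 0.8  0.  -2.1] op 0.454
q [ 0.007  0.714  0.076  1.97  -0.105  0.472 -1.506]
delta [ -0.47 -19.52   3.38] yaw -0.113
```

Request:
apply_moves --pt "-0.5 -3 0.6" --pt "-0.5 -6 1.1" --pt "-0.5 -9 1.6" --pt "-0.5 -12 2.1" --pt "-0.5 -15 2.6" --pt "-0.5 -18 3.1" --pt "-0.5 -19.5 3.4" --pt "-0.5 -19.5 3.4" --pt "-0.5 -19.5 3.4" --pt "-0.5 -19.5 3.4" --yaw '[-0.02,-0.04,-0.06,-0.08,-0.1,-0.113,-0.113,-0.113,-0.113,-0.113]' --gripper '[30,30,30,30,30,30,30,30,30,30]'

```text
clock: 11.23
tool_pos: [0.4995, 0.1219, 0.1582]
eef_rot: [-0.703, -0.006, 0.711, -0.007]
contact_force: [0.9, -0.2, -2.5]
opening: 0.451
```

```bash
cat > ov.py <<'E'
from h import *
from rack import t2r,W
import sys
def ov(name):
    p=camera_params('wrist'); im=snapshot('wrist'); c=Cam('wrist',p); rp=np.load('rack.npy')
    im=im[:,:,::-1].copy()
    def line(P,col):
        q=c.proj(W(rp,np.array(P))).round().astype(int); cv2.line(im,tuple(map(int,q[0])),tuple(map(int,q[1])),col,1)
    for yy in (-.123,-.073,-.043,.025,.055):
        line(t2r([[-.25,yy,.012],[-.1,yy,.012]]),(0,0,255))
    line(t2r([[-.25,-.134,0],[-.25,.134,0]]),(0,255,0))
    cv2.imwrite('pics/'+name,im)
E
python3 - <<'E'
from ov import *
show(); ov('w10.png'); print(W(np.load('rack.npy'),t2r([-.185,-.098,0]))); plan([.5605,.1239,.121],.0194+np.pi/2)
E
```

```text
t 11.23 tcp [0.4995 0.1219 0.1582] x [-0.011 -0.002 -1.   ] y [ 0.018 -1.     0.002] z [-1.    -0.018  0.011] F [ 0.9 -0.2 -2.5] op 0.451
q [-0.391  0.702  0.102  1.985 -0.148  0.473 -1.733]
[[0.5719 0.1241 0.0666]]
delta [ 3.66 -0.15 -6.12] yaw -0.002
```

View pics/w10.png

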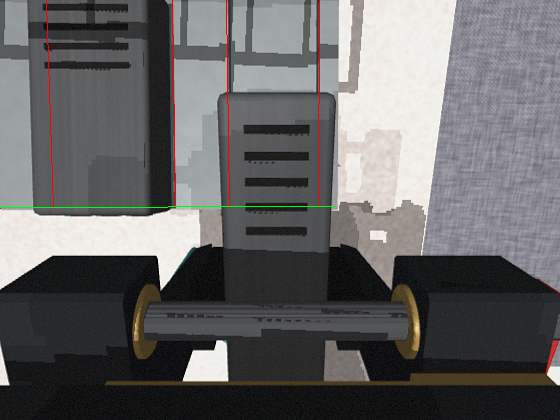

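Request:
apply_moves --pt "0 -0.1 -2" --pt "0 -0.15 -4" --pt "0 -0.15 -5.5" --pt "0.8 -0.15 -6.1" --pt "1.8 -0.15 -6.1" --pt "2.8 -0.15 -6.1" --pt "3.3 -0.15 -6.1" --pt "3.7 -0.15 -6.1" --pt "3.7 -0.15 -6.1" --yaw '[0,0,0,0,0,0,0,0,0]' --gripper '[30,30,30,30,30,30,30,30,30]'

```text
clock: 12.03
tool_pos: [0.5586, 0.1237, 0.1192]
eef_rot: [-0.702, -0.005, 0.712, -0.007]
contact_force: [0.6, -0.1, -2.2]
opening: 0.453
```

Request:
apply_moves --pt "0.4 0 0" --pt "0.8 0 0" --pt "1.0 0 0" --pt "1.2 0 0" --pt "1.4 0 0" --pt "1.6 0 0" --pt "1.8 0 0" --pt "1.9 0 0" --pt "1.9 0 0" --yaw '[0,0,0,0,0,0,0,0,0]' --gripper '[30,30,30,30,30,30,30,30,30]' --force 5

```text
clock: 12.78
tool_pos: [0.5591, 0.1237, 0.1011]
eef_rot: [-0.703, -0.005, 0.711, -0.007]
contact_force: [0.1, -0.7, 3.3]
opening: 0.45
```

```bash
python3 - <<'E'
from ov import *
show(); save(snapshot('wrist'),'w11.png')
E
```

```text
t 12.78 tcp [0.5591 0.1237 0.1011] x [-0.012 -0.003 -1.   ] y [ 0.017 -1.     0.002] z [-1.    -0.017  0.012] F [ 0.1 -0.7  3.3] op 0.45
q [-0.349  0.847  0.089  1.838 -0.149  0.475 -1.71 ]
```

View pics/w11.png

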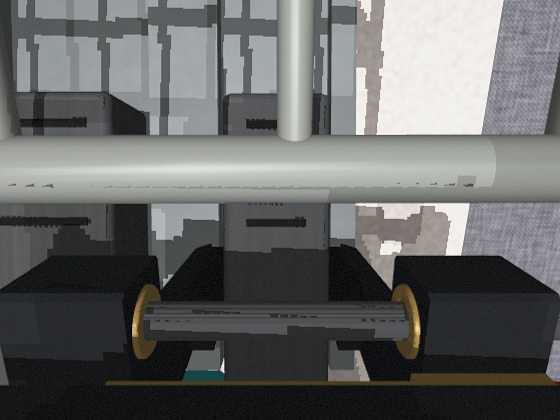

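Request:
apply_moves --pt "0 0 0" --pt "0 0 0" --pt "0 0 0" --pt "0 0 0" --pt "-1.5 0 0.2" --pt "-4 0 0.5" --pt "-7 0 0.7" --pt "-11 0 1.5" --pt "-15 0 3" --pt "-19 0 4" --yaw '[0,0,0,0,0,0,0,0,0,0]' --gripper '[65,65,65,65,65,65,65,65,65,65]'

```text
clock: 13.67
tool_pos: [0.52, 0.1233, 0.2921]
eef_rot: [-0.702, -0.005, 0.712, -0.007]
contact_force: [0.7, 1.1, 0.3]
opening: 0.651
```

```bash
python3 - <<'E'
from ov import *
show(); save(snapshot('wrist'),'w12.png')
im=snapshot('scene'); save(im,'s12.png',4,(225,180,180,130))
plan([.5,.01,.38],.0194+np.pi/2)
E
```

```text
t 13.67 tcp [0.52   0.1233 0.2921] x [-0.015 -0.003 -1.   ] y [ 0.017 -1.     0.003] z [-1.    -0.017  0.015] F [0.7 1.1 0.3] op 0.651
q [-0.417  0.528  0.159  1.788 -0.108  0.849 -1.761]
delta [-8.32 11.36  2.57] yaw -0.002
```

View pics/w12.png

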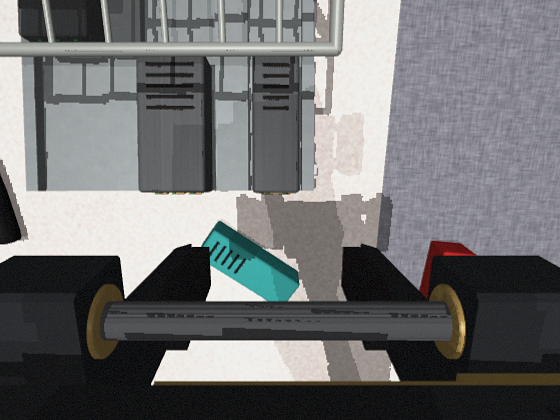

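View pics/s12.png

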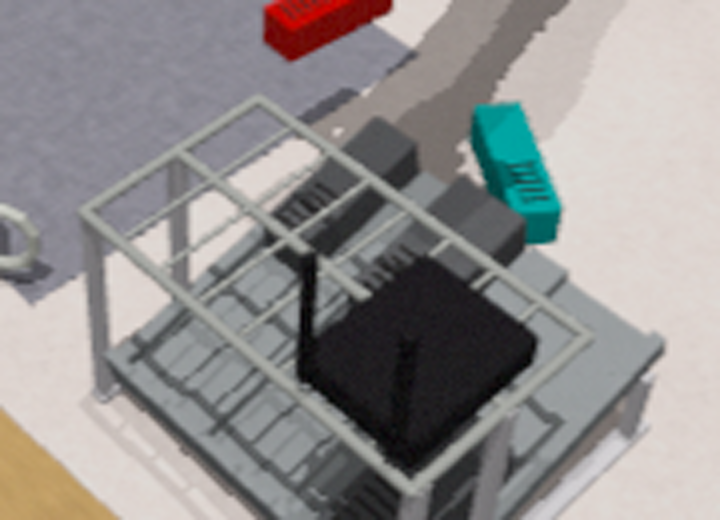

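Request:
apply_moves --pt "-2 2 0" --pt "-5 5 0" --pt "-8 8 0" --pt "-9 11 0" --pt "-9 11.4 -4" --pt "-9 11.4 -8" --pt "-9 11.4 -12" --pt "-9 11.4 -16" --pt "-9 11.4 -20" --pt "-9 11.4 -24" --yaw '[0,0,0,0,0,0,0,0,0,0]' --gripper '[0,0,0,0,0,0,0,0,0,0]'

```text
clock: 14.6
tool_pos: [0.7645, 0.0143, 0.385]
eef_rot: [-0.706, -0.006, 0.708, -0.006]
contact_force: [1.6, -0.6, 0.2]
opening: 0.007
```

```bash
python3 - <<'E'
from ov import *
show()
E
```

```text
t 14.6 tcp [0.7645 0.0143 0.385 ] x [-0.003  0.001 -1.   ] y [ 0.017 -1.    -0.001] z [-1.    -0.017  0.003] F [ 1.6 -0.6  0.2] op 0.007
q [-0.139  0.849  0.188  0.807 -0.143  1.499 -1.556]
```

Request:
apply_moves --pt "0 0 -4" --pt "0 0 -8" --pt "0 0 -12" --pt "0 0 -16" --pt "0 0 -20" --pt "0 0 -24" --yaw '[0,0,0,0,0,0]' --gripper '[0,0,0,0,0,0]'

```text
clock: 15.1
tool_pos: [0.8351, 0.0207, 0.3623]
eef_rot: [-0.699, -0.014, 0.715, -0.03]
contact_force: [-0.2, 1.0, -0.7]
opening: 0.007
```

```bash
python3 - <<'E'
from ov import *
show()
E
```

```text
t 15.1 tcp [0.8351 0.0207 0.3623] x [-0.022 -0.022 -1.   ] y [ 0.063 -0.998  0.021] z [-0.998 -0.062  0.024] F [-0.2  1.  -0.7] op 0.007
q [-0.062  1.112 -0.28   0.218  0.279  1.844 -1.627]
```

Request:
apply_moves --pt "0 0 -10" --pt "0 0 -20" --pt "0 0 -30" --pt "0 0 -40" --pt "0 0 -40" --pt "0 0 -40" --yaw '[0,0,0,0,0,0]' --gripper '[0,0,0,0,0,0]'

```text
clock: 15.6
tool_pos: [0.8598, 0.0323, 0.3271]
eef_rot: [0.71, 0.017, -0.704, 0.028]
contact_force: [0.7, 0.0, 0.2]
opening: 0.006
```

```bash
python3 - <<'E'
from ov import *
show()
E
```

```text
t 15.6 tcp [0.8598 0.0323 0.3271] x [ 0.009 -0.014 -1.   ] y [ 0.063 -0.998  0.015] z [-0.998 -0.064 -0.008] F [0.7 0.  0.2] op 0.006
q [-0.024  1.198 -1.24   0.135  1.211  1.891 -1.661]
```

Request:
apply_moves --pt "0 0 4" --pt "-3 0 8" --pt "-6 0 12" --pt "-9 0 15" --pt "-12 0 17" --pt "-15 0 17" --pt "-18 0 17" --pt "-18 0 17" --yaw '[0,0,0,0,0,0,0,0]' --gripper '[0,0,0,0,0,0,0,0]'

```text
clock: 16.27
tool_pos: [0.6871, 0.024, 0.5097]
eef_rot: [0.711, 0.018, -0.703, 0.028]
contact_force: [0.3, -0.3, 1.1]
opening: 0.005
```

```bash
python3 - <<'E'
from ov import *
show()
E
```

```text
t 16.27 tcp [0.6871 0.024  0.5097] x [ 0.012 -0.013 -1.   ] y [ 0.064 -0.998  0.014] z [-0.998 -0.064 -0.011] F [ 0.3 -0.3  1.1] op 0.005
q [ 0.295  0.851 -1.403  0.822  0.936  1.933 -2.089]
```

Request:
apply_moves --pt "-4 0 0" --pt "-8 0 0" --pt "-12 0 0" --pt "-16 0 0" --pt "-20 0 0" --pt "-24 0 0" --yaw '[0,0,0,0,0,0]' --gripper '[0,0,0,0,0,0]'

```text
clock: 16.77
tool_pos: [0.6828, 0.0199, 0.5947]
eef_rot: [-0.692, -0.015, 0.722, -0.022]
contact_force: [0.4, 0.3, -1.5]
opening: 0.004
```

```bash
python3 - <<'E'
from ov import *
show()
E
```

```text
t 16.77 tcp [0.6828 0.0199 0.5947] x [-0.042 -0.011 -0.999] y [ 0.053 -0.999  0.009] z [-0.998 -0.052  0.043] F [ 0.4  0.3 -1.5] op 0.004
q [-0.014  0.754 -0.466  0.374  0.356  2.087 -1.717]
```

Request:
apply_moves --pt "-10 0 0" --pt "-20 0 0" --pt "-30 0 0" --pt "-30 0 0" --pt "-30 0 0" --pt "-30 0 0" --yaw '[0,0,0,0,0,0]' --gripper '[0,0,0,0,0,0]'

```text
clock: 17.27
tool_pos: [0.7242, -0.015, 0.5829]
eef_rot: [0.711, 0.01, -0.703, -0.02]
contact_force: [-0.0, -0.8, 0.6]
opening: 0.006
```

```bash
python3 - <<'E'
from ov import *
show()
E
```

```text
t 17.27 tcp [ 0.7242 -0.015   0.5829] x [ 0.012  0.043 -0.999] y [-0.014 -0.999 -0.043] z [-1.     0.015 -0.011] F [-0.  -0.8  0.6] op 0.006
q [-0.076  0.872  0.634  0.207 -0.603  2.088 -1.545]
```

Request:
apply_moves --pt "-100 0 0" --pt "-100 0 0" --pt "-100 0 0" --yaw '[0,0,0]' --gripper '[0,0,0]'

```text
clock: 17.52
tool_pos: [0.7269, -0.0106, 0.6086]
eef_rot: [0.733, 0.006, -0.68, -0.016]
contact_force: [1.2, 1.4, -0.3]
opening: 0.007
```

```bash
python3 - <<'E'
from ov import *
show()
E
```

```text
t 17.52 tcp [ 0.7269 -0.0106  0.6086] x [ 0.075  0.03  -0.997] y [-0.013 -0.999 -0.031] z [-0.997  0.015 -0.075] F [ 1.2  1.4 -0.3] op 0.007
q [-0.043  0.835  0.077  0.143 -0.1    2.088 -1.631]
```

Request:
apply_moves --pt "-100 0 30" --pt "-100 0 30" --pt "-100 0 30" --pt "-100 0 30" --pt "-100 0 30" --pt "-100 0 30" --yaw '[0,0,0,0,0,0]' --gripper '[0,0,0,0,0,0]'

```text
clock: 18.02
tool_pos: [0.6846, 0.0515, 0.7134]
eef_rot: [0.787, 0.012, -0.617, 0.008]
contact_force: [-0.0, 0.7, 0.7]
opening: 0.003
```

```bash
python3 - <<'E'
from ov import *
show()
E
```

```text
t 18.02 tcp [0.6846 0.0515 0.7134] x [ 0.239  0.008 -0.971] y [ 0.028 -1.    -0.002] z [-0.971 -0.027 -0.239] F [-0.   0.7  0.7] op 0.003
q [-0.133  0.682 -0.275  0.137  0.278  2.088 -1.702]
```

Request:
apply_moves --pt "-100 0 20" --pt "-100 0 20" --pt "-100 0 20" --pt "-100 0 20" --pt "-100 0 20" --pt "-100 0 20" --yaw '[0,0,0,0,0,0]' --gripper '[0,0,0,0,0,0]'

```text
clock: 18.52
tool_pos: [0.6405, 0.0545, 0.7808]
eef_rot: [0.815, 0.004, -0.579, 0.015]
contact_force: [0.6, 0.1, -0.6]
opening: 0.007
```

```bash
python3 - <<'E'
from ov import *
show()
E
```

```text
t 18.52 tcp [0.6405 0.0545 0.7808] x [ 0.329 -0.01  -0.944] y [ 0.024 -1.     0.019] z [-0.944 -0.029 -0.329] F [ 0.6  0.1 -0.6] op 0.007
q [-0.197  0.586  0.053  0.137  0.037  2.088 -1.677]
```

Request:
apply_moves --pt "-100 0 20" --pt "-100 0 20" --pt "-100 0 20" --pt "-100 0 20" --pt "-100 0 20" --yaw '[0,0,0,0,0]' --gripper '[0,0,0,0,0]'

```text
clock: 18.93
tool_pos: [0.5953, 0.0729, 0.8401]
eef_rot: [0.843, 0.002, -0.537, 0.023]
contact_force: [0.2, 0.5, 0.1]
opening: 0.005
```

Request:
apply_moves --pt "-100 0 10" --pt "-100 0 10" --pt "-100 0 10" --pt "-100 0 10" --pt "-100 0 10" --yaw '[0,0,0,0,0]' --gripper '[0,0,0,0,0]'

```text
clock: 19.35
tool_pos: [0.5517, 0.0781, 0.8865]
eef_rot: [0.863, 0.008, -0.505, 0.023]
contact_force: [0.5, 0.6, 0.1]
opening: 0.01
```

```bash
python3 - <<'E'
from ov import *
show()
E
```

```text
t 19.35 tcp [0.5517 0.0781 0.8865] x [ 0.49  -0.008 -0.872] y [ 0.037 -0.999  0.031] z [-0.871 -0.048 -0.489] F [0.5 0.6 0.1] op 0.01
q [-0.375  0.443  0.775  0.135 -0.497  2.089 -1.633]
```

Request:
apply_moves --pt "-100 0 10" --pt "-100 0 10" --pt "-100 0 10" --pt "-100 0 10" --pt "-100 0 10" --yaw '[0,0,0,0,0]' --gripper '[0,0,0,0,0]'

```text
clock: 19.77
tool_pos: [0.4947, 0.089, 0.9402]
eef_rot: [0.888, 0.018, -0.458, 0.024]
contact_force: [0.8, 0.8, 0.0]
opening: 0.008
```

Request:
apply_moves --pt "-100 0 10" --pt "-100 0 10" --pt "-100 0 10" --pt "-100 0 10" --pt "-100 0 10" --yaw '[0,0,0,0,0]' --gripper '[0,0,0,0,0]'

```text
clock: 20.18
tool_pos: [0.4379, 0.093, 0.9827]
eef_rot: [0.908, 0.029, -0.418, 0.024]
contact_force: [1.0, 0.2, -0.4]
opening: 0.004
```

```bash
python3 - <<'E'
from ov import *
show()
E
```

```text
t 20.18 tcp [0.4379 0.093  0.9827] x [ 0.649  0.032 -0.76 ] y [ 0.072 -0.997  0.02 ] z [-0.757 -0.068 -0.65 ] F [ 1.   0.2 -0.4] op 0.004
q [-0.636  0.272  1.14   0.137 -0.626  2.089 -1.627]
```

```bash
python3 - <<'E'
from ov import *
plan([.45,.2,.40],.049+np.pi/2)
rp=np.load('rack.npy')
for y in(-.009,-.098):
  for x in (-.3,-.245,-.12): print(x,y,W(rp,t2r([x,y,.022])))
E
```

```text
delta [ 45.41 -11.74  36.22] yaw 0.031
-0.3 -0.009 [[0.4631 0.2111 0.1139]]
-0.245 -0.009 [[0.5166 0.2121 0.1015]]
-0.12 -0.009 [[0.6384 0.2144 0.0734]]
-0.3 -0.098 [[0.4648 0.1221 0.1139]]
-0.245 -0.098 [[0.5184 0.1231 0.1015]]
-0.12 -0.098 [[0.6401 0.1255 0.0734]]
```

Request:
apply_moves --pt "3 -0.8 2.4" --pt "6 -1.6 4.8" --pt "9 -2.4 7.2" --pt "12 -3.2 9.6" --pt "15 -4 12" --pt "18 -4.8 14.4" --pt "21 -5.6 16.8" --pt "24 -6.4 19.2" --pt "27 -7.2 21.6" --pt "30 -8 24" --yaw '[0.03,0.03,0.03,0.03,0.03,0.03,0.03,0.03,0.03,0.03]' --gripper '[0,0,0,0,0,0,0,0,0,0]'

```text
clock: 21.02
tool_pos: [0.4214, 0.1307, 0.8928]
eef_rot: [0.892, 0.028, -0.451, 0.007]
contact_force: [1.2, -0.9, -1.6]
opening: 0.006
```

```bash
python3 - <<'E'
from ov import *
show();plan([.44,.2,.40])
E
```

```text
t 21.02 tcp [0.4214 0.1307 0.8928] x [ 0.592  0.043 -0.805] y [ 0.056 -0.998 -0.012] z [-0.804 -0.038 -0.593] F [ 1.2 -0.9 -1.6] op 0.006
q [-1.941 -0.078  1.13   0.843  0.486  1.79  -2.074]
delta [41.06 -6.22 27.48] yaw 0.0
```

Request:
apply_moves --pt "3 -0.5 2" --pt "6 -1 4" --pt "9 -1.4 6" --pt "12 -1.9 8" --pt "15 -2.3 10" --pt "18 -2.8 12" --pt "21 -3.2 14" --pt "24 -3.7 16" --pt "27 -4.1 18" --pt "30 -4.6 20" --yaw '[0,0,0,0,0,0,0,0,0,0]' --gripper '[0,0,0,0,0,0,0,0,0,0]'

```text
clock: 21.85
tool_pos: [0.432, 0.1826, 0.5438]
eef_rot: [0.892, 0.031, -0.451, 0.011]
contact_force: [-1.1, -0.2, 0.1]
opening: 0.004
```

```bash
python3 - <<'E'
from ov import *
show();plan([.44,.2,.40]); save(snapshot('scene'),'s13.png')
E
```

```text
t 21.85 tcp [0.432  0.1826 0.5438] x [ 0.592  0.045 -0.805] y [ 0.065 -0.998 -0.009] z [-0.804 -0.047 -0.593] F [-1.1 -0.2  0.1] op 0.004
q [-1.377 -0.092  0.561  1.98   0.632  0.838 -2.649]
delta [12.13 -1.56  7.81] yaw 0.0
```

View pics/s13.png

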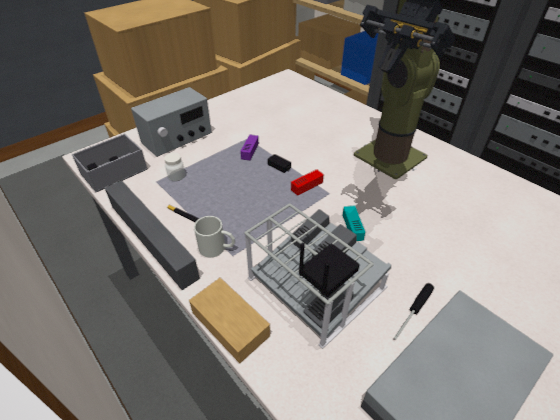

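Request:
apply_moves --pt "0 0 0" --pt "0 0 0" --pt "0 0 0" --pt "0 0 0" --pt "0 0 0" --pt "0 0 0" --yaw '[-0.12,-0.24,-0.36,-0.48,-0.6,-0.72]' --gripper '[0,0,0,0,0,0]'

```text
clock: 22.4
tool_pos: [0.4313, 0.1816, 0.5418]
eef_rot: [0.829, 0.188, -0.412, 0.329]
contact_force: [1.0, 0.4, -0.9]
opening: 0.003
```

```bash
python3 - <<'E'
from ov import *
show();plan([.44,.2,.40],.045+np.pi/2)
E
```

```text
t 22.4 tcp [0.4313 0.1816 0.5418] x [ 0.59   0.04  -0.806] y [ 0.582 -0.713  0.391] z [-0.559 -0.7   -0.444] F [ 1.   0.4 -0.9] op 0.003
q [-1.462 -0.1    0.632  1.985  0.652  0.852 -1.943]
delta [12.02 -6.35  4.52] yaw 0.74
```

Request:
apply_moves --pt "1 -0.6 0.4" --pt "2 -1.2 0.8" --pt "3 -1.8 1.2" --pt "4 -2.4 1.6" --pt "5 -3 2" --pt "6 -3.6 2.4" --pt "7 -4.2 2.8" --pt "8 -4.8 3.2" --pt "9 -5.4 3.6" --pt "10 -6 4" --yaw '[-0.12,-0.24,-0.36,-0.48,-0.6,-0.72,-0.84,-0.96,-1.08,-1.2]' --gripper '[0,0,0,0,0,0,0,0,0,0]'

```text
clock: 23.23
tool_pos: [0.4322, 0.2037, 0.4205]
eef_rot: [0.495, 0.39, -0.229, 0.742]
contact_force: [-0.5, -0.6, -0.3]
opening: 0.004
```

Request:
apply_moves --pt "0 0 0" --pt "0 0 0" --pt "0 0 0" --pt "0 0 0" --pt "0 0 0" --pt "0 0 0" --pt "0 0 0" --pt "0 0 0" --pt "0 0 0" --pt "0 0 0" --yaw '[-0.12,-0.24,-0.36,-0.48,-0.6,-0.72,-0.84,-0.96,-1.08,-1.2]' --gripper '[0,0,0,0,0,0,0,0,0,0]'

```text
clock: 24.07
tool_pos: [0.4315, 0.2068, 0.4218]
eef_rot: [-0.015, 0.45, 0.036, 0.892]
contact_force: [0.2, -0.0, 0.5]
opening: 0.004
```

```bash
python3 - <<'E'
from ov import *
show();plan([.42,.211,.22],.0194+np.pi/2)
E
```

```text
t 24.07 tcp [0.4315 0.2068 0.4218] x [ 0.592  0.05  -0.804] y [-0.077  0.997  0.006] z [0.802 0.058 0.594] F [ 0.2 -0.   0.5] op 0.004
q [-1.265  0.103  0.522  2.237  0.863  0.439  0.161]
delta [ 15.56   0.39 -12.89] yaw 0.043
```

Request:
apply_moves --pt "2 0 -2" --pt "4 0 -4" --pt "6 0.1 -6" --pt "8 0.2 -7.5" --pt "10 0.2 -9" --pt "12 0.3 -10" --pt "14 0.3 -11" --pt "15.6 0.4 -11.5" --pt "15.6 0.4 -11.5" --yaw '[0.02,0.04,0.04,0.04,0.04,0.04,0.04,0.04,0.04]' --gripper '[0,0,0,0,0,0,0,0,0]'

```text
clock: 24.82
tool_pos: [0.4321, 0.2138, 0.2508]
eef_rot: [0.003, 0.447, 0.031, 0.894]
contact_force: [1.9, 0.3, -1.1]
opening: 0.006
```

```bash
python3 - <<'E'
from ov import *
show();plan([.461,.2115,.118],.0194+np.pi/2)
ov('w14.png')
save(snapshot('scene'),'s14.png',3,(220,100,250,190))
E
```

```text
t 24.82 tcp [0.4321 0.2138 0.2508] x [ 0.599  0.058 -0.799] y [-0.053  0.998  0.033] z [0.799 0.023 0.601] F [ 1.9  0.3 -1.1] op 0.006
q [-0.845  0.498  0.04   2.525  2.325  0.547 -1.503]
delta [12.32 -0.82 -5.68] yaw 0.007
```

View pics/w14.png

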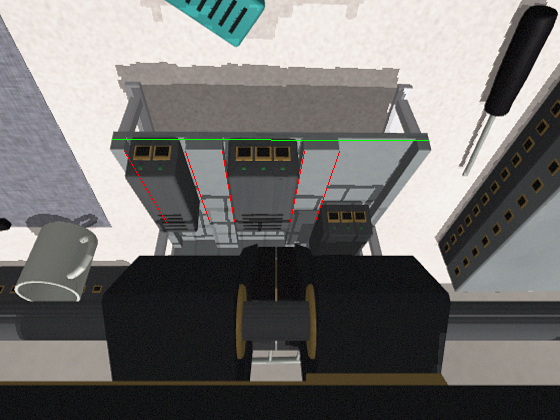

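View pics/s14.png

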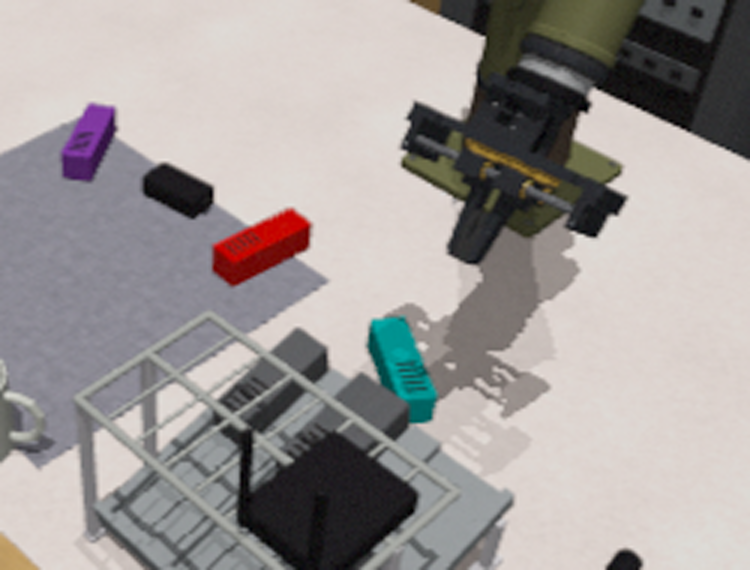

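Request:
apply_moves --pt "1.8 -0.1 1" --pt "3.6 -0.2 0.5" --pt "5.8 -0.4 -0.6" --pt "7.8 -0.5 -2" --pt "9.8 -0.6 -3.6" --pt "11 -0.7 -4.6" --pt "12 -0.8 -5.4" --pt "12 -0.8 -5.4" --pt "12 -0.8 -5.4" --yaw '[0,0,0,0,0,0,0,0,0]' --gripper '[0,0,0,0,0,0,0,0,0]'

```text
clock: 25.67
tool_pos: [0.4579, 0.2091, 0.1168]
eef_rot: [-0.004, 0.452, 0.029, 0.892]
contact_force: [-0.3, -0.8, 0.7]
opening: 0.004
```

```bash
python3 - <<'E'
from ov import *
show();plan([.461,.2115,.118],.0194+np.pi/2)
ov('w15.png')
E
```

```text
t 25.67 tcp [0.4579 0.2091 0.1168] x [ 0.59   0.048 -0.806] y [-0.056  0.998  0.019] z [0.805 0.033 0.592] F [-0.3 -0.8  0.7] op 0.004
q [-0.625  0.9   -0.221  2.556  2.484  0.977 -1.677]
delta [0.1  0.22 0.33] yaw 0.018
```

View pics/w15.png

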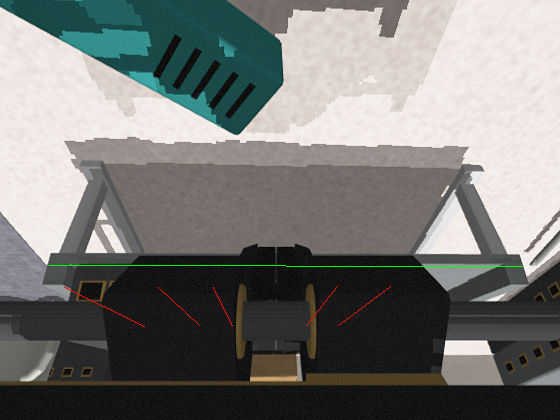

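Request:
apply_moves --pt "0.75 0.18 0.65" --pt "1.5 0.14 1.3" --pt "2.25 0.1 1.95" --pt "3.0 0.06 2.6" --pt "3.4 0.04 2.95" --pt "3.8 0.02 3.25" --pt "4.2 0 3.6" --pt "4.55 -0.02 3.9" --pt "4.9 -0.04 4.25" --pt "5.3 -0.06 4.55" --yaw '[0.018,0.018,0.018,0.018,0.018,0.018,0.018,0.018,0.018,0.018]' --gripper '[0,0,0,0,0,0,0,0,0,0]'

```text
clock: 26.55
tool_pos: [0.5261, 0.2124, 0.1012]
eef_rot: [0.004, 0.452, 0.025, 0.892]
contact_force: [-2.6, 0.0, 2.3]
opening: 0.01
```

```bash
python3 - <<'E'
from ov import *
show();plan([.623,.2140,.079],.0194+np.pi/2)
save(snapshot('scene'),'s16.png',4,(240,170,180,120))
E
```

```text
t 26.55 tcp [0.5261 0.2124 0.1012] x [ 0.59   0.049 -0.806] y [-0.041  0.999  0.03 ] z [0.806 0.015 0.591] F [-2.6  0.   2.3] op 0.01
q [-0.536  0.905 -0.169  2.38   2.534  0.82  -1.569]
delta [ 7.51 -0.3   6.5 ] yaw -0.001
```

View pics/s16.png

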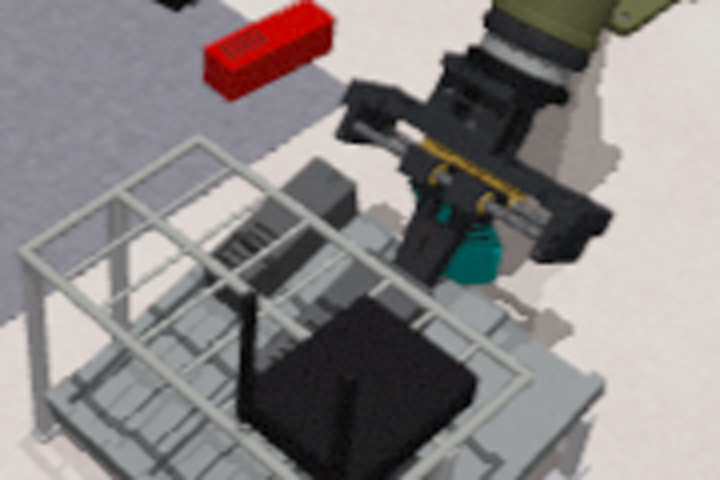

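Request:
apply_moves --pt "0.6 0 0.52" --pt "1.2 -0.05 1.04" --pt "1.8 -0.08 1.56" --pt "2.4 -0.1 2.1" --pt "3.0 -0.12 2.6" --pt "3.6 -0.15 3.1" --pt "4.2 -0.17 3.65" --pt "4.8 -0.2 4.15" --pt "5.4 -0.22 4.7" --pt "6.0 -0.25 5.2" --yaw '[0,0,0,0,0,0,0,0,0,0]' --gripper '[0,0,0,0,0,0,0,0,0,0]'

```text
clock: 27.43
tool_pos: [0.6056, 0.2134, 0.0835]
eef_rot: [0.005, 0.451, 0.025, 0.892]
contact_force: [-2.9, 1.3, 1.8]
opening: 0.006
```

```bash
python3 - <<'E'
from ov import *
show();plan([.623,.2140,.079],.0194+np.pi/2)
save(snapshot('scene'),'s17.png',4,(240,170,180,120))
E
```

```text
t 27.43 tcp [0.6056 0.2134 0.0835] x [ 0.592  0.048 -0.805] y [-0.04   0.999  0.031] z [0.805 0.014 0.593] F [-2.9  1.3  1.8] op 0.006
q [-0.472  0.937 -0.108  2.175  2.566  0.65  -1.47 ]
delta [ 1.4  -0.03  1.13] yaw -0.002
```

View pics/s17.png

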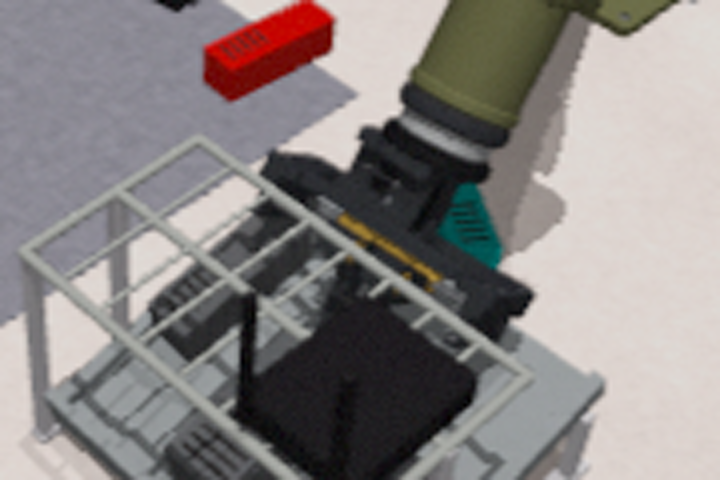

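Request:
apply_moves --pt "0.4 0 0.35" --pt "0.8 0 0.65" --pt "1.1 0 0.9" --pt "1.3 0 1.1" --pt "1.5 0 1.25" --pt "1.5 0 1.25" --yaw '[0,0,0,0,0,0]' --gripper '[0,0,0,0,0,0]'

```text
clock: 27.98
tool_pos: [0.6222, 0.2141, 0.0801]
eef_rot: [0.004, 0.452, 0.025, 0.891]
contact_force: [-22.5, -2.5, 24.4]
opening: 0.006
```

```bash
python3 - <<'E'
from ov import *
show();plan([.623,.2140,.079],.0194+np.pi/2)
save(snapshot('wrist'),'w18.png')
E
```

```text
t 27.98 tcp [0.6222 0.2141 0.0801] x [ 0.589  0.049 -0.806] y [-0.041  0.999  0.03 ] z [0.807 0.015 0.591] F [-22.5  -2.5  24.4] op 0.006
q [-0.463  0.945 -0.094  2.129  2.568  0.609 -1.449]
delta [ 0.13 -0.02  0.  ] yaw -0.0
```

View pics/w18.png

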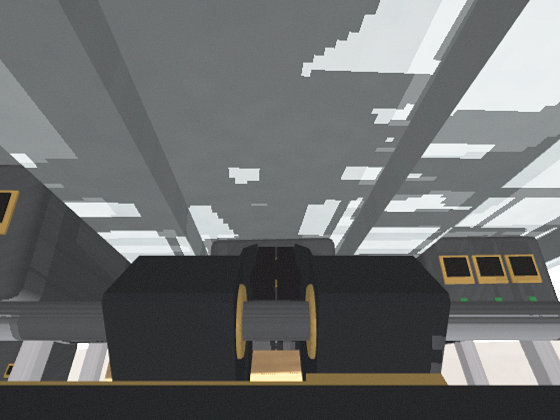

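Request:
apply_moves --pt "-0.4 0 -0.3" --pt "-1.2 0 -1" --pt "-2.5 0 -2.1" --pt "-4 0 -3.3" --pt "-5.5 0 -4.6" --pt "-7 0 -5.8" --pt "-8.5 0 -7" --pt "-10 0 -8" --pt "-12 0 -9" --pt "-13 0 -10" --yaw '[0,0,0,0,0,0,0,0,0,0]' --gripper '[0,0,0,0,0,0,0,0,0,0]'

```text
clock: 28.87
tool_pos: [0.4643, 0.2064, 0.127]
eef_rot: [0.004, 0.452, 0.026, 0.892]
contact_force: [-0.4, -0.1, -1.3]
opening: 0.008
```

```bash
python3 - <<'E'
from ov import *
show()
ov('w19.png')
save(snapshot('scene'),'s19.png',4,(240,170,180,120))
save(snapshot('top'),'t19.png',5,(118,135,140,118))
E
```

```text
t 28.87 tcp [0.4643 0.2064 0.127 ] x [ 0.591  0.05  -0.805] y [-0.042  0.999  0.031] z [0.806 0.015 0.592] F [-0.4 -0.1 -1.3] op 0.008
q [-0.604  0.867 -0.223  2.543  2.479  0.939 -1.658]
```

View pics/w19.png

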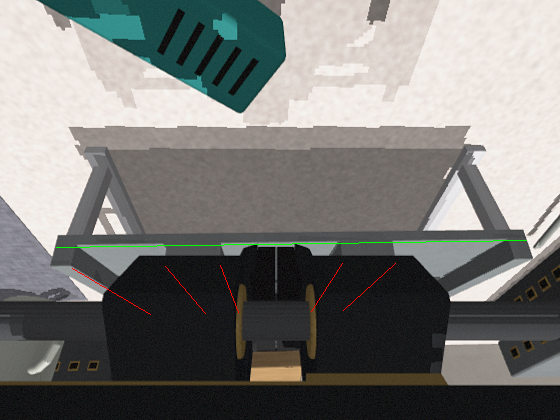

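View pics/s19.png

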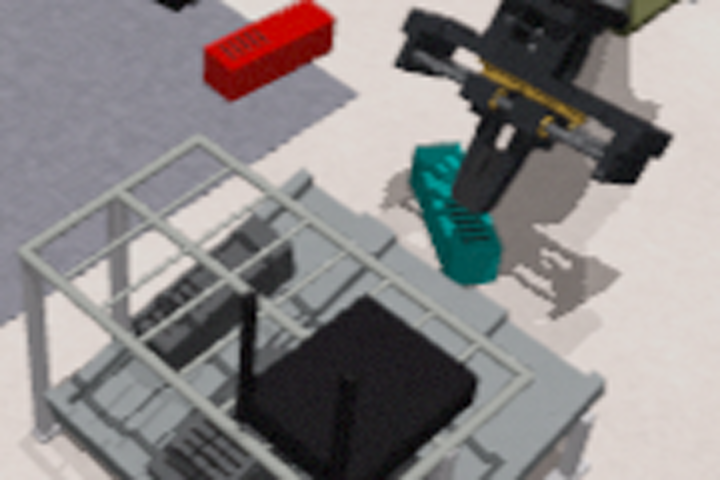

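View pics/t19.png

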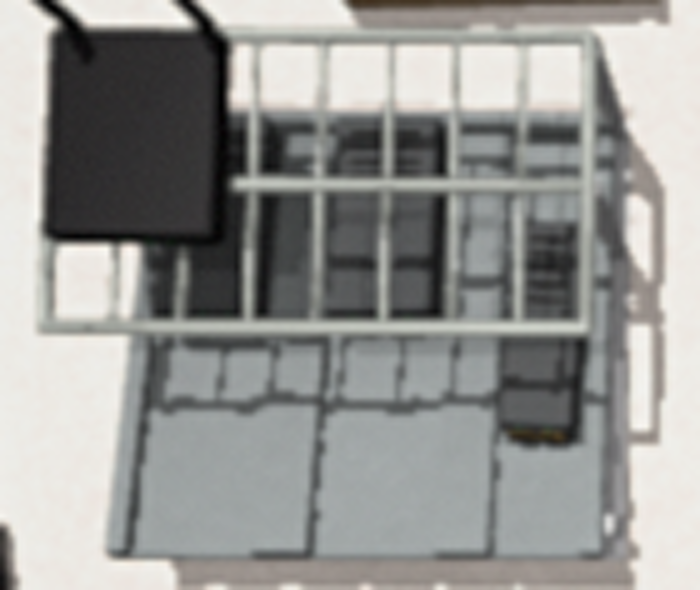

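```bash
python3 - <<'E'
from ov import *
plan([.470,.1225,.116],.0194+np.pi/2)
from scipy.spatial.transform import Rotation as R
c=Cam('top')
# narrow rear bottom/top edge pixel in top crop (540,437)/5+(118,135)
px=((540+.5)/5-.5+118,(437+.5)/5-.5+135)
rp=np.load('rack.npy')
from scipy.optimize import least_squares
for z in (0,.02,.04):
    f=lambda v:(c.proj(W(rp,t2r([v[0],v[1],z])))[0]-px)
    print(z,least_squares(f,[-.19,-.098]).x)
E
```

```text
delta [ 0.67 -8.48 -0.32] yaw 0.001
0 [-0.1808 -0.0975]
0.02 [-0.1871 -0.1   ]
0.04 [-0.1935 -0.1025]
```

Request:
apply_moves --pt "0 -2 0" --pt "0.2 -4 0" --pt "0.4 -6 -0.1" --pt "0.6 -8 -0.3" --pt "0.7 -8.5 -0.3" --pt "0.7 -8.5 -0.3" --pt "0.7 -8.5 -0.3" --yaw '[0,0,0,0,0,0,0]' --gripper '[0,0,0,0,0,0,0]'

```text
clock: 29.6
tool_pos: [0.487, 0.1278, 0.1155]
eef_rot: [0.003, 0.458, 0.022, 0.889]
contact_force: [-25.8, 81.9, 92.1]
opening: 0.004
```

```bash
python3 - <<'E'
from ov import *
show(); plan([.6247,.1251,.080],.0194+np.pi/2)
ov('w20.png')
E
```

```text
t 29.6 tcp [0.487  0.1278 0.1155] x [ 0.58   0.043 -0.814] y [-0.037  0.999  0.026] z [0.814 0.015 0.581] F [-25.8  81.9  92.1] op 0.004
q [ 0.187  1.329 -1.474  2.553  1.98   1.731 -0.771]
delta [10.86 -0.87  9.14] yaw -0.001
```

View pics/w20.png

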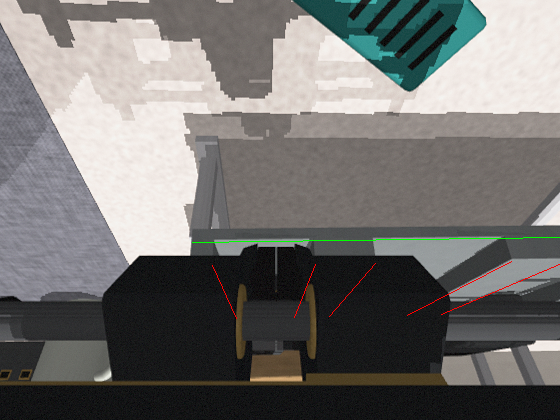

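```bash
python3 - <<'E'
from ov import *
s=get_state(); print(s['qd'],s['joint_torque'],s['contact_force'],s['moment'])
save(snapshot('scene'),'s21.png',3,(180,20,260,200)); show()
save(snapshot('top'),'t21.png',1.4)
E
```

```text
[-0.1263 -0.0789  0.0578  0.115  -0.0027 -0.1535 -0.2864] [-40.7831 -57.1737 -25.3788  -8.7474   4.8723  -1.7478   0.1267] [ -4.4913 -14.9282  -8.2235] [-0.9759  0.8871 -0.5566]
t 29.7 tcp [0.4862 0.1157 0.1122] x [ 0.575  0.024 -0.818] y [-0.021  1.     0.015] z [0.818 0.009 0.576] F [-0.4  2.2 -0.3] op 0.009
q [ 0.202  1.33  -1.465  2.559  1.975  1.732 -0.774]
```

View pics/s21.png

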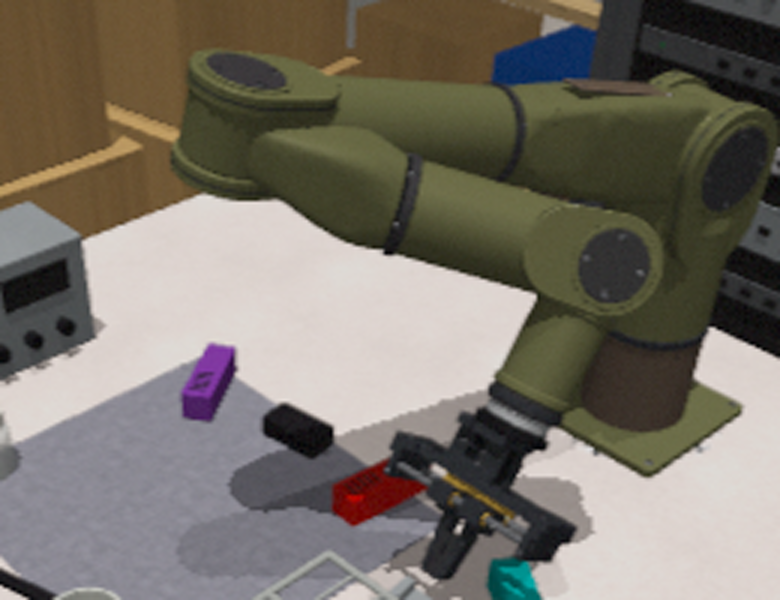

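View pics/t21.png

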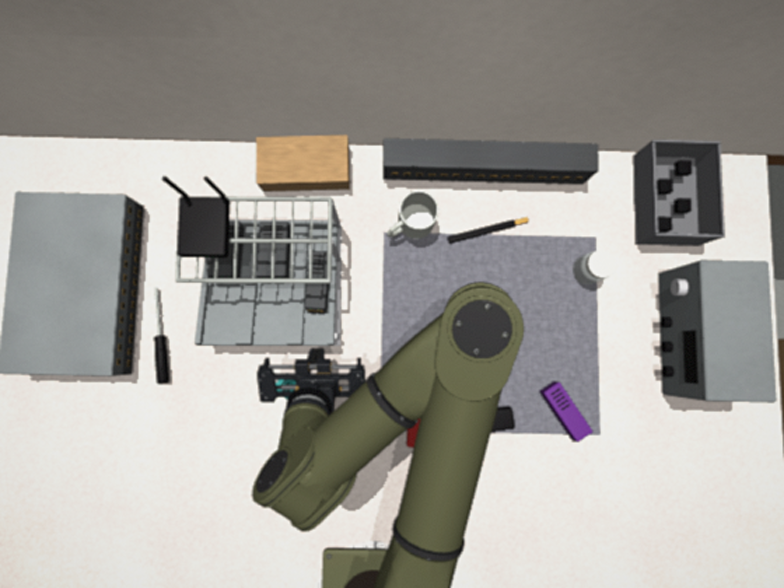

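```bash
python3 - <<'E'
from ov import *
show(); plan([.4956,.1228,.110],.0194+np.pi/2); plan([.53,.1234,.102],.0194+np.pi/2);plan([.6247,.1251,.080],.0194+np.pi/2)
E
```

```text
t 29.75 tcp [0.4863 0.1215 0.1141] x [ 0.577  0.035 -0.816] y [-0.027  0.999  0.023] z [0.816 0.009 0.578] F [0.  1.4 0.3] op 0.005
q [ 0.195  1.327 -1.468  2.557  1.978  1.728 -0.777]
delta [0.87 0.09 0.52] yaw -0.007
delta [3.51 0.04 2.86] yaw -0.007
delta [10.78 -0.1   9.32] yaw -0.007
```

Request:
apply_moves --pt "0.4 0.1 0.3" --pt "0.9 0.1 0.7" --pt "1.5 0.1 1.2" --pt "2.1 0.05 1.7" --pt "2.8 0.05 2.3" --pt "3.5 0.05 2.9" --pt "3.5 0.05 2.9" --yaw '[0,0,0,0,0,0,0]' --gripper '[0,0,0,0,0,0,0]'

```text
clock: 30.33
tool_pos: [0.5323, 0.125, 0.1028]
eef_rot: [0.005, 0.458, 0.017, 0.889]
contact_force: [-0.1, 0.3, 1.0]
opening: 0.007
```

```bash
python3 - <<'E'
from ov import *
show(); plan([.60,.1246,.0858],.0194+np.pi/2);plan([.6247,.1251,.080],.0194+np.pi/2)
save(snapshot('wrist'),'w22.png')
E
```

```text
t 30.33 tcp [0.5323 0.125  0.1028] x [ 0.579  0.034 -0.814] y [-0.025  0.999  0.024] z [0.815 0.007 0.58 ] F [-0.1  0.3  1. ] op 0.007
q [ 0.266  1.353 -1.435  2.423  2.059  1.641 -0.599]
delta [ 5.3  -0.25  4.53] yaw -0.009
delta [ 7.21 -0.28  6.21] yaw -0.009
```

View pics/w22.png

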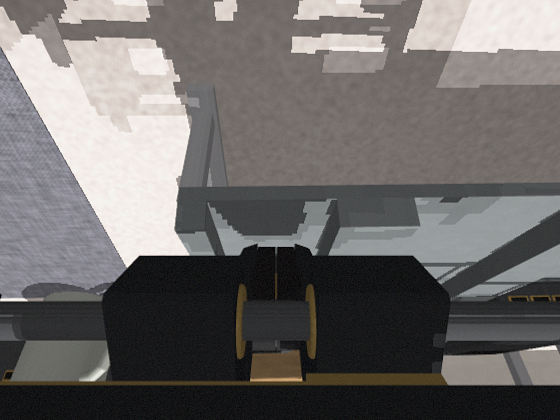

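Request:
apply_moves --pt "0.6 -0.1 0.5" --pt "1.2 -0.15 1.0" --pt "1.8 -0.2 1.5" --pt "2.4 -0.22 2.05" --pt "3.0 -0.25 2.55" --pt "3.6 -0.25 3.1" --pt "4.2 -0.25 3.6" --pt "4.8 -0.25 4.1" --pt "5.3 -0.25 4.5" --yaw '[0,0,0,0,0,0,0,0,0]' --gripper '[0,0,0,0,0,0,0,0,0]'

```text
clock: 31.13
tool_pos: [0.5995, 0.1247, 0.0856]
eef_rot: [0.005, 0.459, 0.017, 0.889]
contact_force: [-1.1, -0.6, 1.8]
opening: 0.005
```

```bash
python3 - <<'E'
from ov import *
show(); plan([.6247,.1251,.080],.0194+np.pi/2)
save(snapshot('wrist'),'w23.png')
E
```

```text
t 31.13 tcp [0.5995 0.1247 0.0856] x [ 0.579  0.035 -0.815] y [-0.026  0.999  0.024] z [0.815 0.008 0.579] F [-1.1 -0.6  1.8] op 0.005
q [ 0.332  1.385 -1.397  2.234  2.127  1.508 -0.388]
delta [ 1.91 -0.04  1.73] yaw -0.008
```

View pics/w23.png

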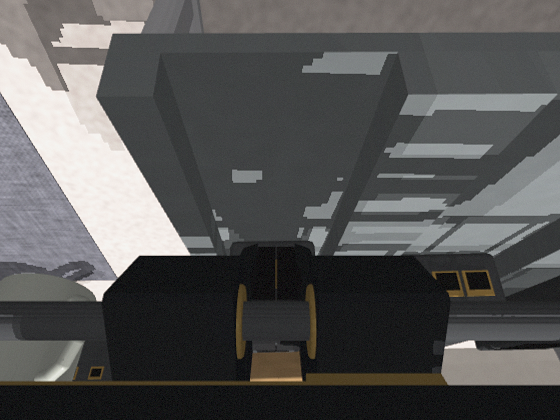

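Request:
apply_moves --pt "0.4 0 0.35" --pt "0.8 0 0.7" --pt "1.2 0 1.05" --pt "1.5 -0.03 1.35" --pt "1.65 -0.03 1.5" --pt "1.65 -0.03 1.5" --yaw '[0,0,0,0,0,0]' --gripper '[0,0,0,0,0,0]'

```text
clock: 31.68
tool_pos: [0.6225, 0.1244, 0.0804]
eef_rot: [0.005, 0.459, 0.016, 0.889]
contact_force: [0.2, 0.5, -0.2]
opening: 0.007
```

```bash
python3 - <<'E'
from ov import *
show(); plan([.6247,.1251,.080],.0194+np.pi/2)
E
```

```text
t 31.68 tcp [0.6225 0.1244 0.0804] x [ 0.579  0.033 -0.815] y [-0.023  0.999  0.023] z [0.815 0.005 0.58 ] F [ 0.2  0.5 -0.2] op 0.007
q [ 0.344  1.393 -1.386  2.169  2.137  1.466 -0.329]
delta [0.16 0.06 0.16] yaw -0.01
```

Request:
apply_moves --pt "0.1 0.05 0.1" --pt "0.2 0.05 0.2" --pt "0.25 0.05 0.25" --pt "0.25 0.05 0.25" --yaw '[0,0,0,0]' --gripper '[0,0,0,0]'

```text
clock: 32.02
tool_pos: [0.6239, 0.1256, 0.0799]
eef_rot: [0.004, 0.46, 0.018, 0.888]
contact_force: [-9.9, -1.9, 5.4]
opening: 0.002
```

```bash
python3 - <<'E'
from ov import *
show()
E
```

```text
t 32.02 tcp [0.6239 0.1256 0.0799] x [ 0.577  0.035 -0.816] y [-0.027  0.999  0.024] z [0.816 0.009 0.578] F [-9.9 -1.9  5.4] op 0.002
q [ 0.344  1.394 -1.386  2.163  2.135  1.46  -0.32 ]
```

Request:
apply_moves --pt "-0.4 0 -0.35" --pt "-1 0 -0.9" --pt "-2 0 -1.7" --pt "-3 0 -2.6" --pt "-4.2 0 -3.6" --pt "-5.4 0 -4.6" --pt "-6.6 0 -5.5" --pt "-7.8 0 -6.2" --pt "-9.5 0 -6.2" --pt "-11.5 0 -6" --yaw '[0,0,0,0,0,0,0,0,0,0]' --gripper '[0,0,0,0,0,0,0,0,0,0]'

```text
clock: 32.85
tool_pos: [0.5072, 0.1209, 0.1385]
eef_rot: [0.004, 0.461, 0.018, 0.887]
contact_force: [1.3, -0.6, -0.2]
opening: 0.007
```

Request:
apply_moves --pt "-1.5 0 1" --pt "-3.5 0 2" --pt "-5.5 0 3" --pt "-7.5 0 4" --pt "-9 0 5" --pt "-10 0 6" --pt "-10 0 6" --yaw '[0,0,0,0,0,0,0]' --gripper '[0,0,0,0,0,0,0]'

```text
clock: 33.43
tool_pos: [0.4997, 0.1184, 0.2582]
eef_rot: [0.004, 0.458, 0.018, 0.889]
contact_force: [1.0, 0.3, 0.8]
opening: 0.005
```

```bash
python3 - <<'E'
from ov import *
show()
rp=np.load('rack.npy')
p=camera_params('wrist'); im=snapshot('wrist'); c=Cam('wrist',p)
im=im[:,:,::-1].copy()
def box(yc,w,col):
    P=np.array([[x,yc+s*w/2,z] for x in(-.12,0) for s in(-1,1) for z in(0,.04)])
    q=c.proj(W(rp,t2r(P)))
    for i,j in((0,1),(0,2),(1,3),(2,3),(1,5),(3,7),(5,7)): cv2.line(im,tuple(map(int,q[i].round())),tuple(map(int,q[j].round())),col,1)
box(-.009,.058,(0,0,255)); box(-.098,.04,(0,255,0)); box(.089,.058,(255,0,0))
cv2.imwrite('pics/w24.png',im)
save(snapshot('top'),'t24.png',5,(118,135,140,118)); save(snapshot('scene'),'s24.png',1.4)
E
```

```text
t 33.43 tcp [0.4997 0.1184 0.2582] x [ 0.581  0.036 -0.813] y [-0.028  0.999  0.024] z [0.814 0.009 0.581] F [1.  0.3 0.8] op 0.005
q [ 0.339  0.839 -1.452  2.409  1.736  1.23  -0.585]
```

View pics/w24.png

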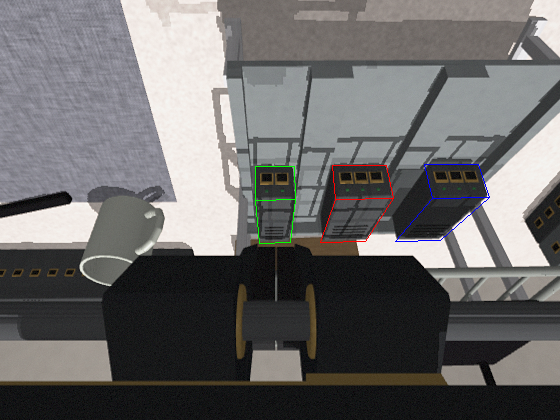

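View pics/t24.png

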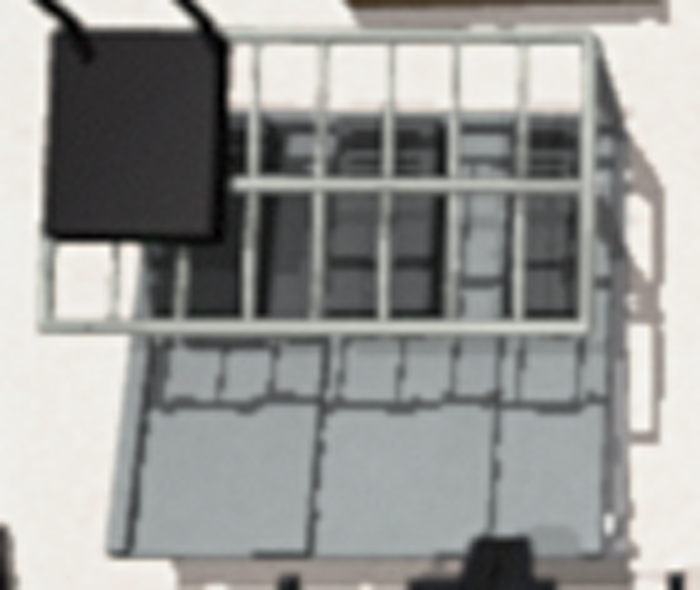

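View pics/s24.png

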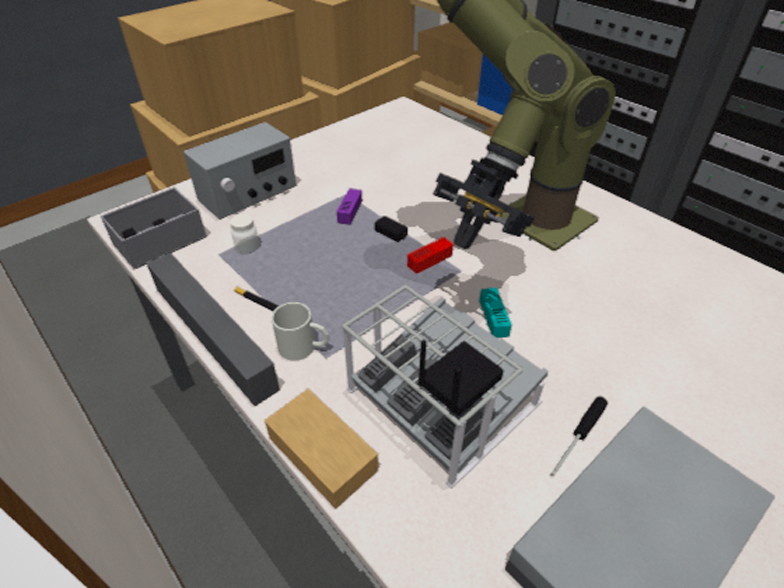

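```bash
python3 - <<'E'
import cv2
im=cv2.imread('pics/w24.png')[150:255,230:500]; cv2.imwrite('pics/w24z.png',cv2.resize(im,None,fx=2.9,fy=2.9,interpolation=cv2.INTER_CUBIC))
from h import *
save(snapshot('wrist'),'w24y.png',2.9,(230,150,270,105))
E
```

```text
(no output)
```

View pics/w24z.png

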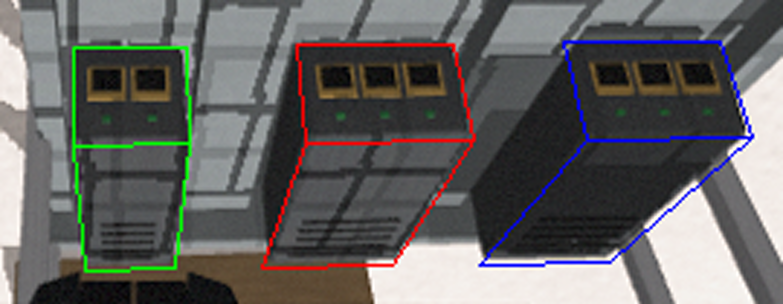

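View pics/w24y.png

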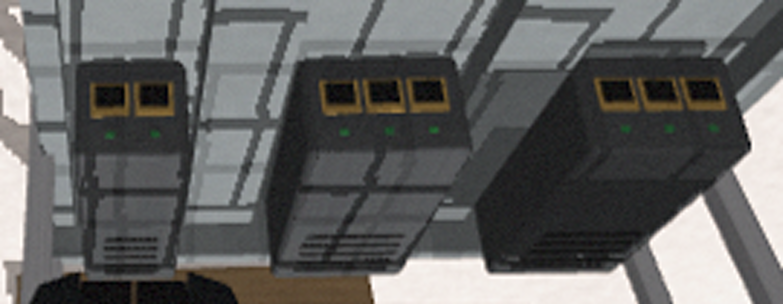

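```bash
python3 - <<'E'
from h import *
import pickle
ims,_=pickle.load(open('d.pkl','rb'))
a=ims['top'].astype(int); b=snapshot('top').astype(int)
d=(abs(a-b).max(2)>60).astype(np.uint8)
n,l,s,c=cv2.connectedComponentsWithStats(d)
print([list(x) for x in s[1:] if x[4]>12])
save(b.astype(np.uint8),'t25.png',1.4); show()
E
```

```text
[[np.int32(188), np.int32(164), np.int32(6), np.int32(4), np.int32(21)], [np.int32(198), np.int32(164), np.int32(9), np.int32(4), np.int32(27)], [np.int32(224), np.int32(164), np.int32(10), np.int32(4), np.int32(33)], [np.int32(201), np.int32(174), np.int32(6), np.int32(17), np.int32(63)], [np.int32(224), np.int32(175), np.int32(9), np.int32(17), np.int32(57)], [np.int32(189), np.int32(186), np.int32(4), np.int32(4), np.int32(15)], [np.int32(185), np.int32(195), np.int32(8), np.int32(4), np.int32(16)], [np.int32(196), np.int32(194), np.int32(10), np.int32(5), np.int32(27)], [np.int32(224), np.int32(194), np.int32(9), np.int32(5), np.int32(27)], [np.int32(290), np.int32(202), np.int32(19), np.int32(42), np.int32(262)], [np.int32(373), np.int32(205), np.int32(31), np.int32(45), np.int32(795)], [np.int32(159), np.int32(243), np.int32(302), np.int32(177), np.int32(32147)], [np.int32(438), np.int32(325), np.int32(122), np.int32(95), np.int32(5847)]]
t 33.68 tcp [0.4981 0.1178 0.2534] x [ 0.573  0.035 -0.819] y [-0.028  0.999  0.023] z [0.819 0.01  0.574] F [ 0.1 -0.5  0.4] op 0.006
q [ 0.337  0.848 -1.45   2.412  1.737  1.232 -0.586]
```

View pics/t25.png

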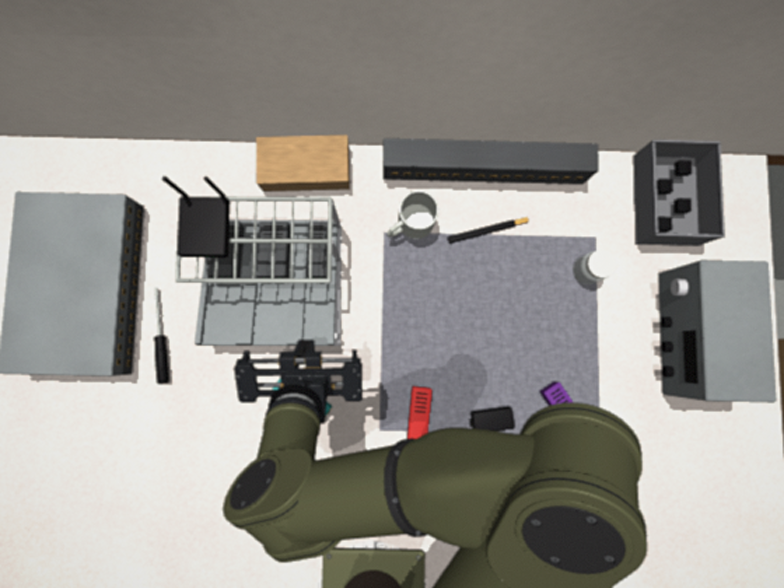

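```bash
python3 -c "
from plant import *
print(finish_job())"
```

```text
the job is handed in; nothing more can be done
None
```

Both units are in the tray and the job is handed in at about 34 s. One force reading along the way exceeded the stated 120 N wrist limit, so the run may be judged a failure for that.

**What I did:**
- I gripped each dark-steel unit from above, wide first, and set it on the upper half of its lane, letting it pivot down onto the slope.
- The moves cannot tilt the tool directly. I drove the arm against its joint limits, high up and clear of everything, until the fingers pointed about 37° forward.
- I then pushed each unit under the shelf until it met the back stop, and backed away. The force rose to about 33 N at the wide unit's stop and 11 N at the narrow one's.

**Last checks:**
- In the final wrist picture both units match the calculated home position. Their sockets face up the slope, in line with the fixed unit, and any remaining gap is below what the picture can show.
- The top and scene pictures show the other items where they were. The arm hides part of the purple unit and all of the turquoise one in the top view, but the scene view shows both in place.
- The gripper is clear and the force reads about 0 N.

**What did not go as planned:**
- **Wrist force:** during one sideways move in free space the arm hit a joint limit and its elbow swung out. The reading at the end of that move was about 126 N and it was gone 0.1 s later. The pictures showed no contact, so I think it was the jolt of the arm stopping.
- **Narrow unit moved early:** while I pushed the wide unit, the gripper's body appears to have pushed the narrow one part of the way down its lane. It stayed straight, and I then pushed it home properly.

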